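# Put the air-conditioner remote away in the lower tier

## Task

The air conditioner is off for the winter, so move its white remote from the upper tier of the grey tray unit into the lower tier: it belongs in the free right-hand half, lying flat, face up and lengthwise beside the divider, with the battery dish staying in the left half. The unit's anti-tip catch lets only one tier out at a time, so lay the remote down on bare sideboard while you push the upper tier fully home and draw the lower one out. Lay the remote down each time rather than dropping it, leave the TV remote in the upper tier and the coaster and glasses case where they are, and finish with both tiers fully home.

Things in the scene. Friction and masses are not known exactly. Their poses are not given: they have to be found in the camera images.
- unit: Grey plastic two-tier tray unit, fixed. Shell 249 (x) x 268 (y) x 138 (z) mm; origin on the sideboard, x to the back, y to the left seen from the front, which faces the robot. Front at x = -105 mm, but its lower part (below z = 66 mm) steps forward to x = -140 mm; back at x = 109 mm. Clear top plate, z 134 to 138 mm, front edge at x = -105 mm. Two open trays (tiers) slide out along -x.
- upper_tier (a joint): How far the upper tier is out, m: 0 fully home, 0.115 fully out; starts out by 0.09 to 0.115. Floor 76 mm above the sideboard. Tray 210 (x) x 246 (y) mm, 3 mm walls; side and back walls 42 mm and front lip 18 mm above its floor; lip's front face at unit x = -105 mm when home. About 2 N of friction, stays where left. A catch holds it while the lower tier is out.
- lower_tier (a joint): How far the lower tier is out, m: 0 fully home (as it starts), 0.12 fully out. A catch stops it after 3 to 6 mm unless the upper tier is home (within 1.5 mm). Like the upper, but 245 mm deep, floor 22 mm above the sideboard, lip's front at unit x = -140 mm when home. A divider 3 wide, 30 mm high runs front to back: left half (+y) holds the battery dish, right half (-y) is free, 118 mm wide.
- upper_tier_pull (a point): Upper tier's dark grey pull, an upright fin 12 mm wide (y), 24 mm high, standing 30 mm out from the front lip, 60 mm left of the middle. This point is 18 mm out from the lip, half-way up the fin (86 mm above the sideboard), and moves with the tier. Axes as the unit's.
- lower_tier_pull (a point): Lower tier's pull, the same fin but 60 mm right of the middle. This point is 18 mm out from the lip, half-way up the fin (32 mm above the sideboard), and moves with the tier. Axes as the unit's.
- upper_tier_floor (a point): Centre of the upper tier's floor, on its upper face (unit x = 0 when home); moves with the tier. Axes as the unit's.
- lower_tier_floor (a point): Centre of the lower tier's floor, on its upper face (unit x = -17.5 mm when home); moves with the tier. Axes as the unit's.
- ac_center (a point): Centre of the white air-conditioner remote, 140 (its x) x 46 (its y) x 20 (z) mm, about 0.1 kg, z out of its face with the grey-green display and keys. Starts lying in the upper tier, lengthwise, left or right of the TV remote, its rear half under the clear top plate and at least 50 mm of its front end exposed.
- tv_center (a point): Centre of the black TV remote, 150 (x) x 42 (y) x 18 (z) mm, lying lengthwise in the upper tier beside the white one.
- dish_center (a point): Middle (half-way up) of the blue ceramic dish, 88 mm across, 28 mm high, with three AA batteries stuck fast in it, in the left half of the lower tier.
- coaster: Round glass coaster, 96 mm across, 8 mm thick, on the sideboard to one side of the unit; origin at the centre of its underside.
- glasses_case: Brown spectacles case, 155 (x) x 62 (y) x 36 (z) mm, on the sideboard to the other side; origin at the centre of its underside.
Not all that is in view belongs to the job. There is more than one size of the part that bears ac_center; the job needs the larger. Of the things that look like the part that bears tv_center, the larger one is meant.

How it is judged:
By the outcome, as a careful person would: the job done as asked, in the order asked, and still so for the second after the job is handed in, with the robot touching nothing.
It also fails if it takes over 67 s, if anything falls off the work surface, if the arm or the gripper's body presses on something with over 40 N, if the wrist force passes 120 N, or if a joint passes its speed limit or range.

## Robot

A 7-joint arm with a two-finger parallel gripper is mounted at the origin on the work surface. World frame = base frame: x ahead of the robot, y to its left, z up, the work surface at z = 0. Lengths are in m, angles in rad, forces in N, time in s.
With the tool pointing down it reaches from about 0.425 to 0.875 m from the base axis. Payload 4.7 kg.
Tool frame: the origin (TCP) lies on the centre line of the jaws, within the pads' length; the fingertips stand 8 mm ahead of it and the grasp point (between the pads) lies 11 mm behind it; z points along the fingers, y is the direction in which the jaws open and shut (so a half turn about z gives the same grasp; the last joint's range is limited). The gripper opens to 87 mm and grips with 3 to 60 N. Pads are 19 mm wide; open, the fingers measure 117 mm over their backs; the gripper's body (75 mm by 190 mm) begins 51 mm behind the grasp point.
Start: joints at [1.269, 0.321, -0.07, 1.45, 0.023, 1.371, -0.057], TCP at [0.202, -0.618, 0.201] pointing down, gripper open.
Joint ranges: [-2.86, 2.86], [-0.3, 2.09], [-1.38, 1.24], [0.06, 2.45], [-1.56, 4.7], [0.09, 2.05], [-2.69, 2.69]. Speed limits (rad/s): [2.57, 2.57, 3.14, 3.14, 3.14, 3.14, 3.14].

## Interface

Orientations are given as a rotation vector (axis times angle).
In Python, from bench import ctrl, cams, workorder gives the robot as it stands. The module is installed in compiled form; this text tells all that it offers.
- The arm moves only by the tool carry_out, never from a script. Its argument "rows" is a list of rows, each an object with "offset": the shift along the tool's x, y, z in m, a list of three; "rot": the turn, a rotation vector about the tool's x, y, z in degrees, a list of three; "gripper": the opening, from 0 (shut) to 1 (fully open). In form: [{"offset": [dx, dy, dz], "rot": [rx, ry, rz], "gripper": gripper}, ...]. A call has 1 to 10 rows; each row shifts and turns the commanded pose from where the row before left it, along the tool's axes as they then stand; what a row does not reach is not made up. A row lasts 1/8 s, in which the tool goes at most 62.5 mm and 10.7 degrees, less where a joint would pass 70% of its speed; a pose out of reach is approached as far as the arm can. A call is refused whole if a number of a shift passes 0.0625 or a number of a turn 10.7, either way. A call with a gripper value outside its range is refused whole. The fingers move at their own pace and stop on an object; "grip_force" is the grip in N (left out, the last holds). Time passes only in rows, so rows that do not move let the fingers close. It gives the time, the measured TCP pose, the force and the opening at its end, in the units of the state.
- ctrl.get_state(): the state, without advancing time (a new reading comes with each control period).
- cams.get_image(name): name is "scene" or "top"; returns a dict with "img" (420x560x3 uint8, red, green, blue), "vfov" (degrees; the focal length in pixels is half the picture's height over the tangent of half this angle, whatever the lens; pixels are square), "cx", "cy" (the principal point, pixels), "k1" (the pictures are not rectified: a ray, as slopes to the right and down, at radius r is drawn at 1 + k1 r^2 times it, then the intrinsics apply), "R" (3x3) and "t" (3): a world point X has camera coordinates R X + t. Camera axes: x right, y down, z forward; pixel columns grow to the right and rows downward; lengths in m; the calibration is good to about 2 mm. A picture is of the moment at which its call begins. There is no depth.
- workorder.close_job(): hands the job in, once; it reports no verdict.
The state is a dict: "time": time; "joint_positions": joint angles; "qd": joint speeds; "joint_torque": joint torques, N m; "position": TCP position; "tool_rot": TCP orientation; "ft_force": force on the tool from outside, world axes, zero at the start; "torque": the same for the moment, N m; "grip_width": opening from 0.0 (shut) to 1.0 (fully open).
Only numpy, scipy, OpenCV 4.12 (cv2) and the standard library are available. Lean on these libraries where they do the work, as an engineer would, in place of code of your own. Each camera call takes 0.05 s, during which the arm holds its last target.

## Working session

There is one attempt and no reset: what is moved stays moved. The work goes in short steps, Python scripts to look and compute and a tool call to move; the robot and the scene stay as the last step left them, time stands still between calls to the robot, and variables do not carry over. Pictures are saved under pics/ and viewed, and the job is handed in when it is done.

Besides the shell and the picture viewer there is one more tool, called after "Emit:" as name(argument=value, ...) on one line, values as JSON. carry_out: Moves the arm, as the interface text tells. Its arguments: {"type":"object","properties":{"rows":{"type":"array"},"grip_force":{"type":"number"}},"required":["rows"]}

```bash
ls; mkdir -p pics; python3 - <<'E'
from bench import ctrl,cams
import cv2,numpy as np
print(ctrl.get_state())
for n in ["scene","top"]:
    d=cams.get_image(n)
    cv2.imwrite(f"pics/{n}0.png",d["img"][:,:,::-1])
    np.savez(f"{n}0.npz",**d)
    print(n,{k:v for k,v in d.items() if k!="img"}, -d["R"].T@d["t"])
E
```

```text
pics
{'time': 0.0, 'joint_positions': array([ 1.26913685,  0.32183594, -0.07008249,  1.45169157,  0.02260833,
        1.37080501, -0.05686377]), 'qd': array([-2.18355803e-04, -3.50958062e-05,  3.89579009e-04,  1.07817696e-04,
        4.33684585e-04, -1.71305782e-03, -1.50298868e-03]), 'joint_torque': array([ 3.51922199e-04, -4.91285491e+01, -4.03824449e-01, -3.12525880e+01,
       -6.40320126e-02,  4.37951123e-02,  1.70802819e-04]), 'position': array([ 0.20160665, -0.61730411,  0.19964483]), 'tool_rot': array([-3.10061892e+00, -4.93739201e-01,  6.49454835e-04]), 'ft_force': array([ 0.18373482,  0.29680144, -0.70375821]), 'torque': array([ 0.02000081, -0.02586813,  0.00998826]), 'grip_width': 0.9998416008959151}
scene {'vfov': 52.94397433094373, 'cx': 286.5373591050496, 'cy': 210.52887011820715, 'k1': 0.04383828520806284, 'R': array([[ 0.50365513,  0.86389544, -0.00402155],
       [ 0.74660775, -0.43760842, -0.50107458],
       [-0.43463591,  0.24936627, -0.86539476]]), 't': array([-0.31592855, -0.44391899,  1.61258056])} [ 1.19143781 -0.32345665  1.17181173]
top {'vfov': 50.68156768533254, 'cx': 277.4567007583987, 'cy': 210.95965688405806, 'k1': -0.05046051299544423, 'R': array([[-0.01525035, -0.99983567, -0.00980067],
       [-0.99547638,  0.0161017 , -0.09363496],
       [ 0.09377738,  0.00832837, -0.99555836]]), 't': array([0.00412989, 0.61735893, 1.41973252])} [ 0.48149042 -0.01763536  1.47127343]
```

View pics/scene0.png

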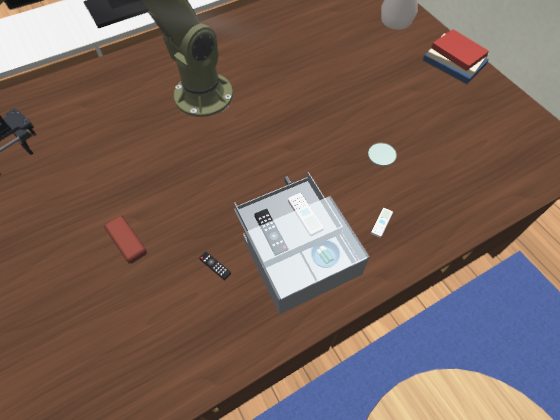

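View pics/top0.png

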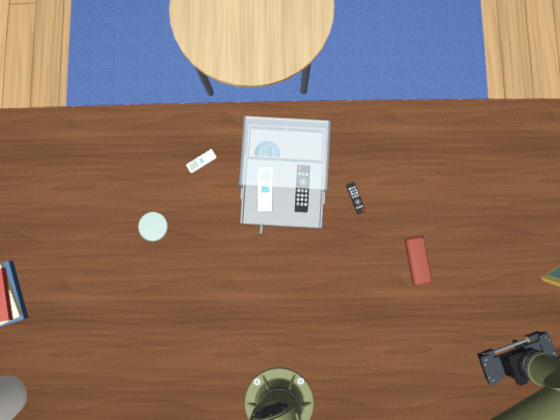

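```bash
cat > h.py <<'E'
import numpy as np,cv2
from scipy.spatial.transform import Rotation as Rn
def load(f): return dict(np.load(f))
def K(d):
    f=d["img"].shape[0]/2/np.tan(np.radians(float(d["vfov"]))/2); return f
def p2w(d,u,v,z):
    f=K(d); x=(u-d["cx"])/f; y=(v-d["cy"])/f; rd=np.hypot(x,y); r=rd
    for _ in range(30): r=rd/(1+d["k1"]*r*r)
    s=r/rd if rd>0 else 1
    ray=d["R"].T@np.array([x*s,y*s,1]); c=-d["R"].T@d["t"]
    return c+ray*(z-c[2])/ray[2]
def w2p(d,X):
    c=d["R"]@np.array(X)+d["t"]; s=c[:2]/c[2]; r2=s@s
    return s*(1+d["k1"]*r2)*K(d)+np.array([d["cx"],d["cy"]])
def snap(n,tag):
    from bench import cams
    d=cams.get_image(n); np.savez(f"{n}{tag}.npz",**d); cv2.imwrite(f"pics/{n}{tag}.png",d["img"][:,:,::-1]); return d
def crop(d,x0,y0,x1,y1,s,out):
    im=cv2.resize(d["img"][y0:y1,x0:x1,::-1],None,fx=s,fy=s,interpolation=cv2.INTER_CUBIC)
    for u in range((x0//20+1)*20,x1,20):
        cv2.putText(im,str(u),((u-x0)*s,10),0,.35,(0,255,255),1); cv2.line(im,((u-x0)*s,12),((u-x0)*s,20),(0,255,255),1)
    for v in range((y0//20+1)*20,y1,20):
        cv2.putText(im,str(v),(0,(v-y0)*s+4),0,.35,(0,255,255),1); cv2.line(im,(24,(v-y0)*s),(32,(v-y0)*s),(0,255,255),1)
    cv2.imwrite(out,im)
E
python3 - <<'E'
from h import *
crop(load("top0.npz"),220,105,350,245,4,"pics/tc0.png")
crop(load("scene0.npz"),220,160,380,320,4,"pics/sc0.png")
E
```

```text
(no output)
```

View pics/tc0.png

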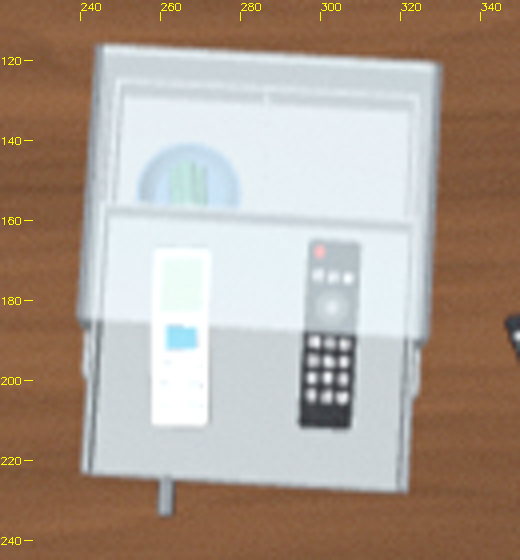

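View pics/sc0.png

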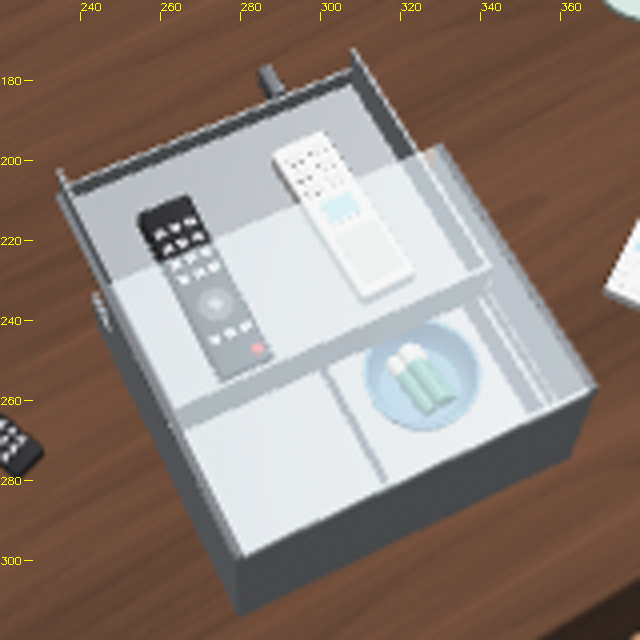

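```bash
cat > fit0.py <<'E'
from h import *
from scipy.optimize import least_squares
T=load("top0.npz");S=load("scene0.npz")
def U(p,x,y,z):
    c,s=np.cos(p[2]),np.sin(p[2]); return [p[0]+c*x-s*y,p[1]+s*x+c*y,z]
obsT=[((.109,.134,.138),0,(244,116)),((.109,-.134,.138),0,(330,120.5)),((-.105,.134,.138),0,(239.5,185)),((-.105,-.134,.138),0,(327,190)),
((-.105,.123,.118),1,(241,223)),((-.105,-.123,.118),1,(322,228))]
obsS=[((.109,.134,.138),0,(368.75,256.25)),((.109,-.134,.138),0,(279.5,299.2)),((-.105,.134,.138),0,(330,196.75)),((-.105,-.134,.138),0,(247.5,231.2)),
((-.105,.123,.118),1,(308.2,172.5)),((-.105,-.123,.118),1,(235.5,203))]
def res(p,parts=(0,1)):
    r=[]
    for i,(d,o) in enumerate(((T,obsT),(S,obsS))):
        if i in parts:
            for (x,y,z),e,uv in o: r+=list(w2p(d,U(p,x-e*p[3],y,z))-uv)
    return np.array(r)
if __name__=="__main__":
    for parts in ((0,1),(0,),(1,)):
        q=least_squares(res,[.7,0,0,.1],args=(parts,)); print(q.x,np.degrees(q.x[2]))
        print(q.fun.reshape(-1,2).round(1).tolist())
    for d,uvs,n in ((T,[(258.75,167),(272.5,167),(272,211.2),(257.5,211)],"ac"),(S,[(323.2,228.75),(312,235),(288.75,198.75),(300.5,193)],"ac"),
      (T,[(297,165),(310,165.5),(307.5,212.5),(294.8,211.5)],"tv")):
        P=np.array([p2w(d,u,v,.096 if n=="ac" else .094) for u,v in uvs]); print(n,P.round(4).tolist(),P.mean(0).round(4))
    print(p2w(T,201,160,.01),p2w(T,152.5,226.5,.008),p2w(T,418,260,.036),p2w(T,356,198,.01))
E
python3 fit0.py
```

```text
[ 0.78621658 -0.03152769 -0.07153575  0.11392205] -4.098696742507239
[[-0.6, -0.2], [0.0, -0.2], [-0.6, -0.9], [-0.0, -1.1], [-0.3, -0.9], [-1.0, -1.5], [0.8, -0.2], [-0.9, 0.0], [0.2, -1.8], [-2.5, 0.2], [0.1, -1.1], [-1.9, -1.0]]
[ 0.78421771 -0.03277736 -0.07094972  0.11560095] -4.065119336101266
[[-0.2, 0.4], [0.5, 0.4], [-0.2, -0.2], [0.4, -0.5], [0.1, 0.3], [-0.6, -0.3]]
[ 0.78779767 -0.03067154 -0.07216122  0.11103156] -4.134533098211955
[[1.4, 0.1], [-0.3, 0.4], [0.8, -1.5], [-1.9, 0.5], [1.1, -0.1], [-0.9, -0.0]]
ac [[0.751, 0.0506, 0.096], [0.7502, 0.0073, 0.096], [0.6106, 0.0109, 0.096], [0.6119, 0.0561, 0.096]] [0.6809 0.0312 0.096 ]
ac [[0.7567, 0.047, 0.096], [0.7575, 0.0086, 0.096], [0.6192, 0.0128, 0.096], [0.6196, 0.0537, 0.096]] [0.6882 0.0305 0.096 ]
tv [[0.7557, -0.0699, 0.094], [0.7534, -0.1108, 0.094], [0.6049, -0.0997, 0.094], [0.6087, -0.0602, 0.094]] [ 0.6807 -0.0851  0.094 ]
[0.79521585 0.24878844 0.01      ] [0.57413109 0.41102501 0.008     ] [ 0.45046787 -0.45656701  0.036     ] [ 0.65811502 -0.26671444  0.01      ]
```

```bash
cat > go.py <<'E'
# usage: go.py x y z yaw_deg [pitch]  -> needed tool-axis shift and turn
import sys
from h import *
from bench import ctrl
s=ctrl.get_state(); R=Rn.from_rotvec(s["tool_rot"]); p=s["position"]
print("t",round(s["time"],2),"pos",p.round(4),"toolx yaw %.2f"%np.degrees(np.arctan2(*R.as_matrix()[[1,0],0])),"z",R.as_matrix()[:,2].round(3),"F",s["ft_force"].round(1),"w",round(s["grip_width"],3),"q",s["joint_positions"].round(2))
if len(sys.argv)>1:
    x,y,z,yaw=map(float,sys.argv[1:5]); pitch=float(sys.argv[5]) if len(sys.argv)>5 else 0
    G=Rn.from_euler("z",yaw,True)*Rn.from_euler("y",pitch,True)*Rn.from_euler("x",180,True)
    d=R.inv().apply(np.array([x,y,z])-p); w=(R.inv()*G).as_rotvec(True)
    print("shift(now axes)",(d*1000).round(1),"rot",w.round(2),"| shift(goal axes)",(G.inv().apply(np.array([x,y,z])-p)*1000).round(1))
E
python3 go.py .653 .0323 .2 -2
```

```text
t 0.1 pos [ 0.2017 -0.6174  0.1998] toolx yaw 18.09 z [-0.001  0.002 -1.   ] F [ 0.2 -0.1  0. ] w 1.001 q [ 1.27  0.32 -0.07  1.45  0.02  1.37 -0.06]
shift(now axes) [ 6.308e+02 -4.774e+02  5.000e-01] rot [-1.000e-01  2.000e-02  2.009e+01] | shift(goal axes) [ 4.284e+02 -6.650e+02 -2.000e-01]
```

Emit:
carry_out(rows=[{"offset": [0, 0, 0], "rot": [0, 0, 10], "gripper": 1}, {"offset": [0, 0, 0], "rot": [0, 0, 10], "gripper": 1}, {"offset": [0.025, -0.045, 0], "rot": [0, 0, 0], "gripper": 1}, {"offset": [0.03, -0.045, 0], "rot": [0, 0, 0], "gripper": 1}, {"offset": [0.03, -0.045, 0], "rot": [0, 0, 0], "gripper": 1}, {"offset": [0.03, -0.045, 0], "rot": [0, 0, 0], "gripper": 1}, {"offset": [0.03, -0.045, 0], "rot": [0, 0, 0], "gripper": 1}, {"offset": [0.03, -0.045, 0], "rot": [0, 0, 0], "gripper": 1}, {"offset": [0.03, -0.045, 0], "rot": [0, 0, 0], "gripper": 1}], grip_force=25)

```text
time: 1.23
position: [0.4178, -0.3082, 0.2005]
tool_rot: [3.141, -0.052, -0.001]
ft_force: [0.5, 0.1, -0.7]
grip_width: 0.995
```

```bash
python3 go.py .653 .0323 .2 -2
```

```text
t 1.23 pos [ 0.4178 -0.3082  0.2005] toolx yaw -1.91 z [-0. -0. -1.] F [ 0.5  0.1 -0.7] w 0.995 q [ 0.87  0.06 -0.29  1.76  0.02  1.32 -1.03]
shift(now axes) [ 223.7 -348.2    0.4] rot [0.   0.02 0.09] | shift(goal axes) [ 223.2 -348.5    0.5]
```

Emit:
carry_out(rows=[{"offset": [0.028, -0.0435, 0], "rot": [0, 0, 0], "gripper": 1}, {"offset": [0.028, -0.0435, 0], "rot": [0, 0, 0], "gripper": 1}, {"offset": [0.028, -0.0435, 0], "rot": [0, 0, 0], "gripper": 1}, {"offset": [0.028, -0.0435, 0], "rot": [0, 0, 0], "gripper": 1}, {"offset": [0.028, -0.0435, 0], "rot": [0, 0, 0], "gripper": 1}, {"offset": [0.028, -0.0435, 0], "rot": [0, 0, 0], "gripper": 0.9}, {"offset": [0.028, -0.0435, 0], "rot": [0, 0, 0], "gripper": 0.85}, {"offset": [0.026, -0.0435, 0], "rot": [0, 0, 0], "gripper": 0.85}, {"offset": [0, 0, 0], "rot": [0, 0, 0], "gripper": 0.85}])

```text
time: 2.35
position: [0.6509, 0.0367, 0.1996]
tool_rot: [-3.137, 0.04, 0.002]
ft_force: [-0.1, 0.3, -0.5]
grip_width: 0.852
```

```bash
python3 go.py .653 .0323 .0865 -2; python3 -c "
from h import *
d=snap('top','1'); crop(d,220,105,350,245,4,'pics/tc1.png')
d=snap('scene','1'); crop(d,220,120,380,270,4,'pics/sc1.png')"
```

```text
t 2.35 pos [0.6509 0.0367 0.1996] toolx yaw -1.46 z [-0.001  0.004 -1.   ] F [-0.1  0.3 -0.5] w 0.852 q [ 0.34  0.38 -0.57  1.43  0.2   1.39 -1.83]
shift(now axes) [  2.4   4.8 113.1] rot [-0.22  0.09  0.54] | shift(goal axes) [  2.2   4.4 113.1]
```

View pics/tc1.png

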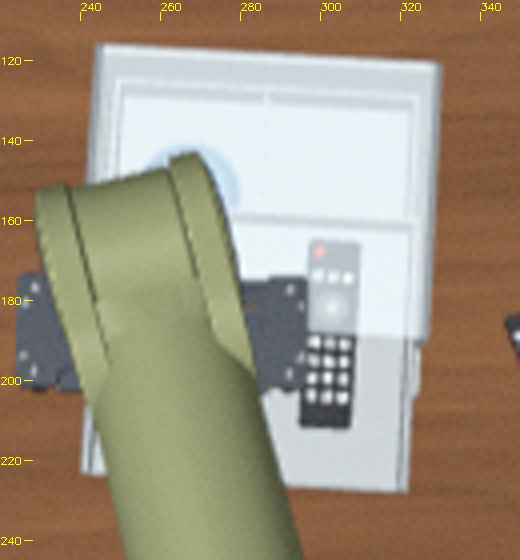

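View pics/sc1.png

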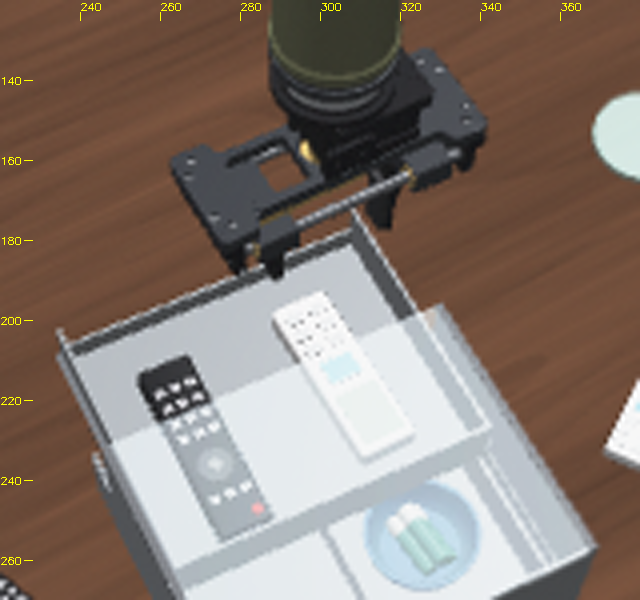

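Emit:
carry_out(rows=[{"offset": [0.0024, 0.0046, 0.03], "rot": [-0.2, 0.1, 0.5], "gripper": 0.85}, {"offset": [0, 0, 0.03], "rot": [0, 0, 0], "gripper": 0.85}, {"offset": [0, 0, 0.025], "rot": [0, 0, 0], "gripper": 0.85}, {"offset": [0, 0, 0], "rot": [0, 0, 0], "gripper": 0.85}])

```text
time: 2.95
position: [0.6508, 0.0229, 0.1135]
tool_rot: [3.136, -0.07, -0.005]
ft_force: [0.2, 0.3, 0.2]
grip_width: 0.853
```

```bash
python3 go.py .653 .0323 .0865 -2; python3 -c "
from h import *
d=snap('scene','2'); crop(d,240,130,370,260,5,'pics/sc2.png')"
```

```text
t 2.95 pos [0.6508 0.0229 0.1135] toolx yaw -2.56 z [-0.003 -0.005 -1.   ] F [0.2 0.3 0.2] w 0.853 q [ 0.34  0.43 -0.55  1.54  0.24  1.24 -1.86]
shift(now axes) [ 1.8 -9.7 26.9] rot [ 0.3   0.18 -0.56] | shift(goal axes) [ 1.9 -9.5 27. ]
```

View pics/sc2.png

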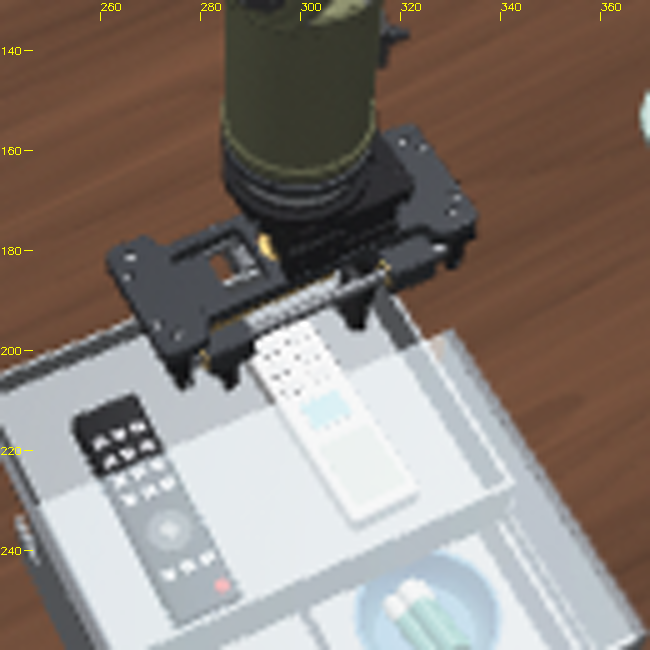

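Emit:
carry_out(rows=[{"offset": [0, 0, 0], "rot": [0, 0, 0], "gripper": 0.85}, {"offset": [0, 0, 0], "rot": [0, 0, 0], "gripper": 0.85}])

```text
time: 3.25
position: [0.6538, 0.0255, 0.1173]
tool_rot: [3.137, -0.066, 0.006]
ft_force: [0.1, 0.1, 0.6]
grip_width: 0.848
```

```bash
python3 go.py .653 .0323 .0865 -2
```

```text
t 3.25 pos [0.6538 0.0255 0.1173] toolx yaw -2.43 z [ 0.004 -0.004 -1.   ] F [0.1 0.1 0.6] w 0.848 q [ 0.34  0.43 -0.55  1.53  0.24  1.24 -1.86]
shift(now axes) [-1.2 -6.9 30.7] rot [ 0.21 -0.23 -0.43] | shift(goal axes) [-1.1 -6.8 30.8]
```

Emit:
carry_out(rows=[{"offset": [-0.0005, -0.006, 0.008], "rot": [0.1, -0.1, -0.4], "gripper": 0.85}, {"offset": [0, 0, 0.009], "rot": [0, 0, 0], "gripper": 0.85}, {"offset": [0, 0, 0.008], "rot": [0, 0, 0], "gripper": 0.85}, {"offset": [0, 0, 0], "rot": [0, 0, 0], "gripper": 0.85}, {"offset": [0, 0, 0], "rot": [0, 0, 0], "gripper": 0.85}])

```text
time: 3.88
position: [0.6529, 0.0315, 0.0907]
tool_rot: [3.139, -0.055, -0.0]
ft_force: [-0.3, -0.2, 0.2]
grip_width: 0.847
```

```bash
python3 go.py .653 .0323 .0865 -2; python3 -c "
from h import *
d=snap('scene','3'); crop(d,240,130,370,260,5,'pics/sc3.png')"
```

```text
t 3.88 pos [0.6529 0.0315 0.0907] toolx yaw -2.01 z [-0.    -0.002 -1.   ] F [-0.3 -0.2  0.2] w 0.847 q [ 0.33  0.45 -0.54  1.56  0.25  1.2  -1.87]
shift(now axes) [ 0.1 -0.8  4.2] rot [ 0.11 -0.   -0.01] | shift(goal axes) [ 0.1 -0.8  4.2]
```

View pics/sc3.png

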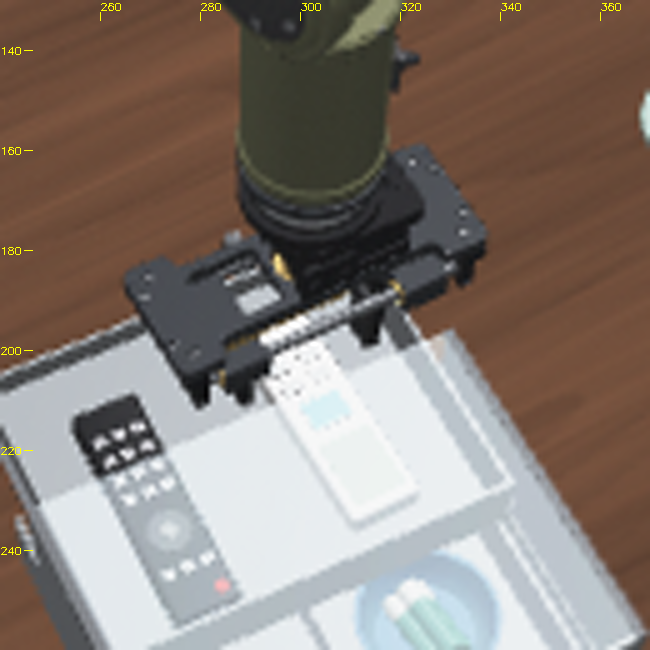

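Emit:
carry_out(rows=[{"offset": [0, -0.0005, 0.004], "rot": [0, 0, 0], "gripper": 0.85}, {"offset": [0, 0, 0], "rot": [0, 0, 0], "gripper": 0.7}, {"offset": [0, 0, 0], "rot": [0, 0, 0], "gripper": 0.55}, {"offset": [0, 0, 0], "rot": [0, 0, 0], "gripper": 0.4}, {"offset": [0, 0, 0], "rot": [0, 0, 0], "gripper": 0.3}, {"offset": [0, 0, 0], "rot": [0, 0, 0], "gripper": 0.3}], grip_force=25)

```text
time: 4.68
position: [0.6528, 0.0321, 0.0867]
tool_rot: [3.139, -0.055, -0.0]
ft_force: [0.3, 0.1, 0.3]
grip_width: 0.374
```

```bash
python3 go.py .653 .0323 .0865 -2
```

```text
t 4.67 pos [0.6528 0.0321 0.0867] toolx yaw -2.00 z [-0.    -0.002 -1.   ] F [0.3 0.1 0.3] w 0.374 q [ 0.33  0.46 -0.54  1.56  0.25  1.19 -1.87]
shift(now axes) [ 0.2 -0.2  0.2] rot [ 0.1 -0.  -0. ] | shift(goal axes) [ 0.2 -0.2  0.2]
```

```bash
python3 -c "
from h import *
from bench import ctrl
d=snap('scene','4'); crop(d,240,130,370,260,5,'pics/sc4.png'); print(ctrl.get_state()['grip_width'])"
```

```text
0.3451180437331706
```

View pics/sc4.png

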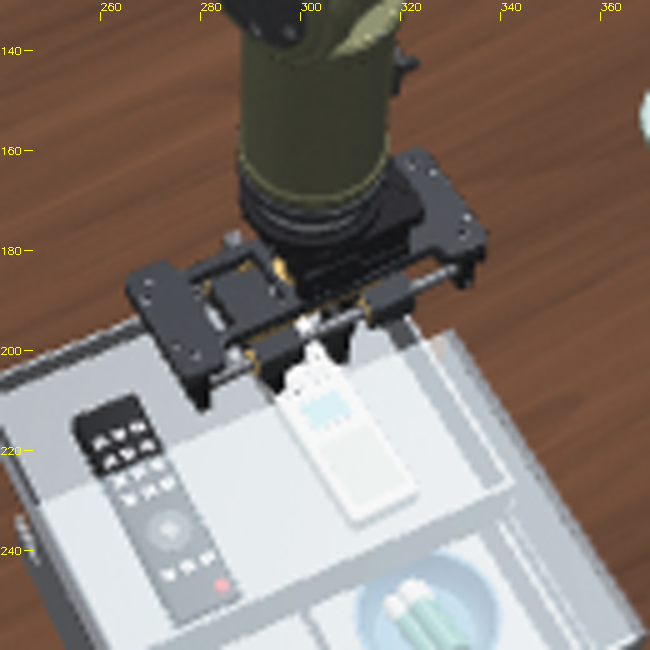

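```bash
python3 -c "
from h import *
d=load('scene4.npz')
for z in (.0787,.0867,.0977,.12,.1487): print(z,[w2p(d,[.6528,.0321+s*.016,z]).round(1) for s in (-1,0,1)])
im=d['img'][170:230,270:340,::-1]
cv2.imwrite('pics/z4.png',cv2.resize(im,None,fx=10,fy=10,interpolation=cv2.INTER_CUBIC))
"
```

```text
0.0787 [array([295.4, 209.5]), array([299.9, 207.2]), array([304.5, 204.9])]
0.0867 [array([295.4, 208.2]), array([300. , 205.8]), array([304.6, 203.5])]
0.0977 [array([295.4, 206.3]), array([300.1, 203.9]), array([304.7, 201.6])]
0.12 [array([295.6, 202.4]), array([300.3, 200. ]), array([304.9, 197.7])]
0.1487 [array([295.7, 197.2]), array([300.5, 194.8]), array([305.3, 192.4])]
```

View pics/z4.png

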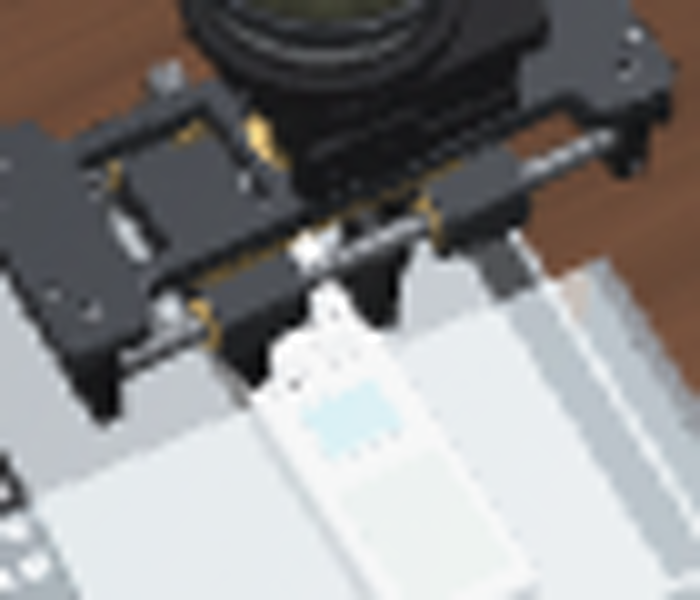

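```bash
python3 -c "
from h import *
d=load('scene3.npz')
for z in (.0827,.0927,.1027):
  print(z,[w2p(d,[.6529+.0095,.0315+s*y,z]).round(1) for s in (-1,1) for y in (.0369,.0519)])
d=load('scene1.npz')
for z in (.1916,.2016,.2116):
  print(z,[w2p(d,[.6509+.0095,.0367+s*y,z]).round(1) for s in (-1,1) for y in (.037,.052)])
for t,b in (('1',(250,160,330,200)),('3',(270,170,330,220))):
  d=load(f'scene{t}.npz'); crop(d,*b,10,f'pics/zz{t}.png')
"
```

```text
0.0827 [array([290.8, 214.4]), array([286.4, 216.7]), array([311.9, 203.6]), array([316.1, 201.5])]
0.0927 [array([290.8, 212.8]), array([286.4, 215. ]), array([312.1, 201.9]), array([316.3, 199.8])]
0.1027 [array([290.8, 211.1]), array([286.4, 213.3]), array([312.2, 200.2]), array([316.5, 198. ])]
0.1916 [array([292.2, 193.5]), array([287.5, 195.9]), array([315. , 182.2]), array([319.6, 179.9])]
0.2016 [array([292.3, 191.6]), array([287.5, 193.9]), array([315.2, 180.2]), array([319.8, 177.9])]
0.2116 [array([292.3, 189.6]), array([287.5, 191.9]), array([315.4, 178.1]), array([320. , 175.9])]
```

View pics/zz1.png

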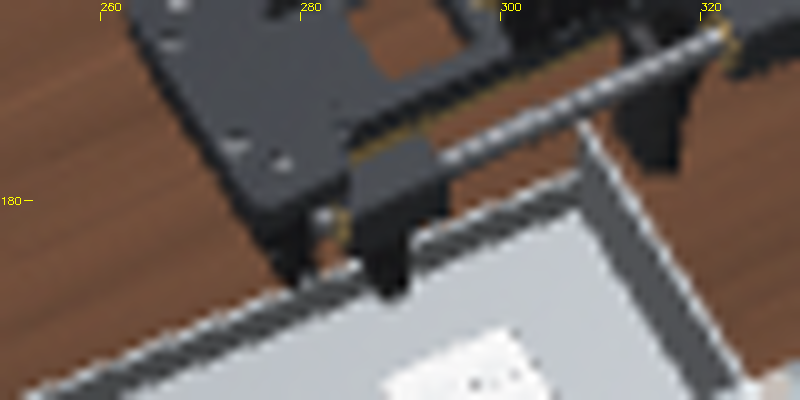

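View pics/zz3.png

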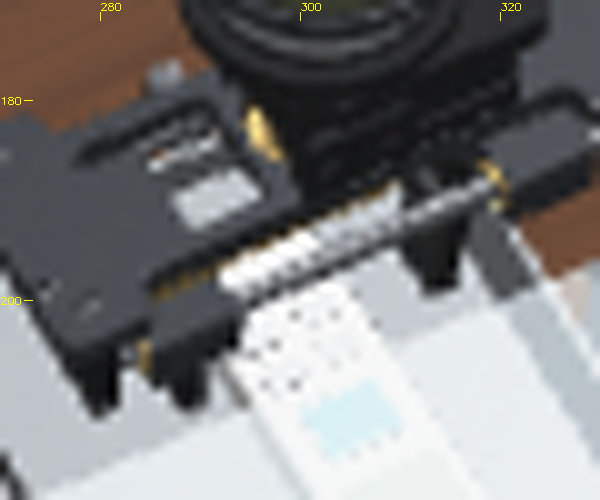

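Emit:
carry_out(rows=[{"offset": [0, 0, 0], "rot": [0, 0, 0], "gripper": 0.8}, {"offset": [0, 0, 0], "rot": [0, 0, 0], "gripper": 0.8}, {"offset": [0, 0, 0], "rot": [0, 0, 0], "gripper": 0.8}, {"offset": [0, 0, 0], "rot": [0, 0, 0], "gripper": 0.8}, {"offset": [0, 0, 0.003], "rot": [0, 0, 0], "gripper": 0.8}, {"offset": [0, 0, 0], "rot": [0, 0, 0], "gripper": 0.8}])

```text
time: 5.48
position: [0.6525, 0.0321, 0.0833]
tool_rot: [3.139, -0.055, -0.001]
ft_force: [0.6, 0.6, -0.6]
grip_width: 0.794
```

```bash
python3 go.py .653 .0323 .0865 -2;python3 -c "
from h import *
d=snap('scene','5'); crop(d,270,170,340,230,10,'pics/sc5.png'); d=snap('top','5'); crop(d,220,105,350,245,4,'pics/tc5.png')"
```

```text
t 5.47 pos [0.6525 0.0321 0.0833] toolx yaw -2.00 z [-0.001 -0.002 -1.   ] F [ 0.6  0.6 -0.6] w 0.794 q [ 0.33  0.46 -0.54  1.56  0.25  1.19 -1.87]
shift(now axes) [ 0.5 -0.2 -3.2] rot [ 0.11  0.04 -0.  ] | shift(goal axes) [ 0.5 -0.2 -3.2]
```

View pics/sc5.png

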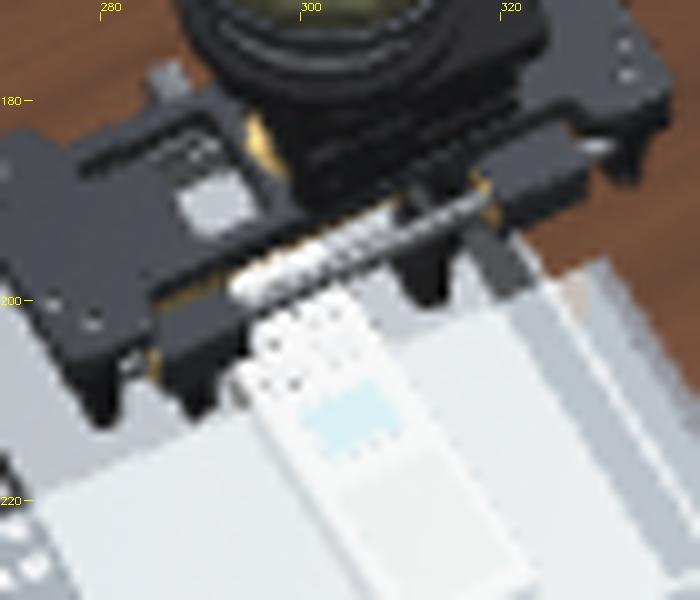

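View pics/tc5.png

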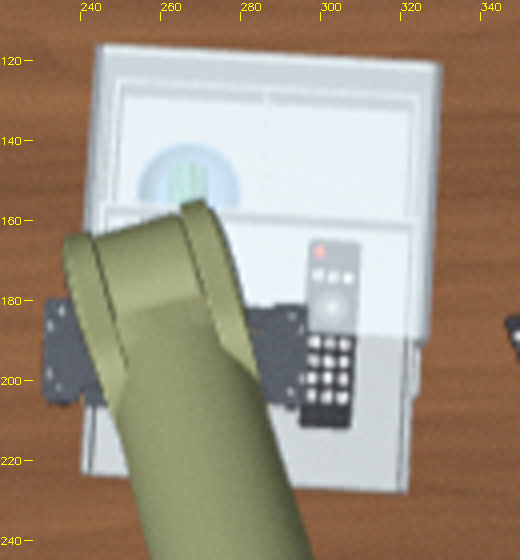

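```bash
python3 -c "
from h import *
d=load('top5.npz')
for z in (.145,.16,.18,.2): print(z,p2w(d,232,180,z).round(3),p2w(d,295.5,181.5,z).round(3),p2w(d,295.5,208,z).round(3),p2w(d,231,205,z).round(3))
d=load('scene5.npz')
# fingertip rays at different z
for u,v in ((290,211),(312.5,200.5)):
  print([p2w(d,u,v,z).round(4).tolist() for z in (.075,.085,.095,.105)])
"
```

```text
0.145 [0.703 0.13  0.145] [ 0.695 -0.062  0.145] [ 0.614 -0.061  0.145] [0.627 0.133 0.145]
0.16 [0.7   0.128 0.16 ] [ 0.693 -0.062  0.16 ] [ 0.613 -0.06   0.16 ] [0.625 0.131 0.16 ]
0.18 [0.697 0.126 0.18 ] [ 0.689 -0.061  0.18 ] [ 0.611 -0.06   0.18 ] [0.623 0.129 0.18 ]
0.2 [0.694 0.124 0.2  ] [ 0.686 -0.061  0.2  ] [ 0.609 -0.059  0.2  ] [0.621 0.127 0.2  ]
[[0.6472, 0.0007, 0.075], [0.6522, -0.0022, 0.085], [0.6572, -0.0052, 0.095], [0.6621, -0.0081, 0.105]]
[[0.6501, 0.0786, 0.075], [0.655, 0.0749, 0.085], [0.6599, 0.0713, 0.095], [0.6649, 0.0676, 0.105]]
```

Emit:
carry_out(rows=[{"offset": [-0.006, 0, 0], "rot": [0, 0, 0], "gripper": 0.8}, {"offset": [-0.006, 0, 0.003], "rot": [0, 0, 0], "gripper": 0.8}, {"offset": [0, 0, 0.004], "rot": [0, 0, 0], "gripper": 0.8}, {"offset": [0, 0, 0], "rot": [0, 0, 0], "gripper": 0.8}])

```text
time: 6.08
position: [0.6404, 0.0323, 0.0762]
tool_rot: [3.139, -0.055, -0.001]
ft_force: [0.6, -0.4, -0.6]
grip_width: 0.802
```

Emit:
carry_out(rows=[{"offset": [0, 0, 0.003], "rot": [0, 0, 0], "gripper": 0.8}, {"offset": [0, 0, 0], "rot": [0, 0, 0], "gripper": 0.8}])

```text
time: 6.32
position: [0.6407, 0.0325, 0.0734]
tool_rot: [3.139, -0.055, -0.001]
ft_force: [-0.5, 0.2, -0.7]
grip_width: 0.804
```

Emit:
carry_out(rows=[{"offset": [0, 0, 0.003], "rot": [0, 0, 0], "gripper": 0.8}, {"offset": [0, 0, 0], "rot": [0, 0, 0], "gripper": 0.8}])

```text
time: 6.58
position: [0.6406, 0.0325, 0.0704]
tool_rot: [3.139, -0.055, -0.001]
ft_force: [0.0, 0.6, 0.1]
grip_width: 0.795
```

```bash
python3 -c "
from h import *
d=snap('scene','6'); crop(d,270,170,340,230,10,'pics/sc6.png')"
```

View pics/sc6.png

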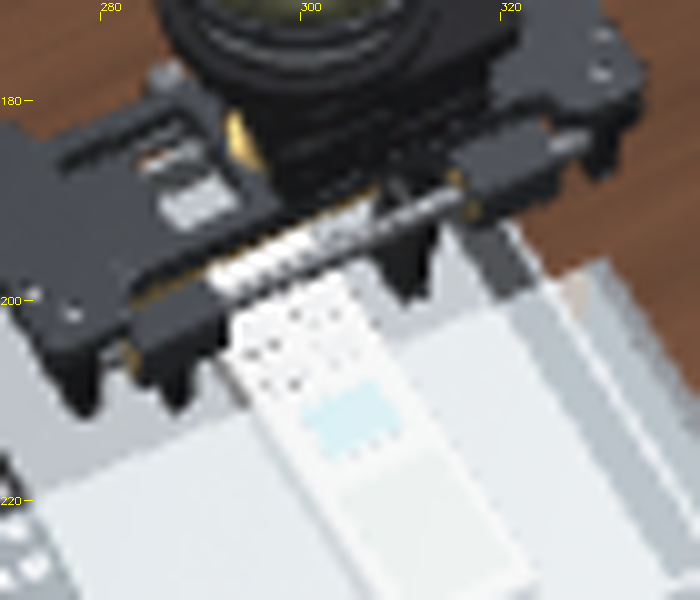

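Emit:
carry_out(rows=[{"offset": [0, 0, 0.001], "rot": [0, 0, 0], "gripper": 0.6}, {"offset": [0, 0, 0], "rot": [0, 0, 0], "gripper": 0.4}, {"offset": [0, 0, 0], "rot": [0, 0, 0], "gripper": 0.3}, {"offset": [0, 0, 0], "rot": [0, 0, 0], "gripper": 0.3}], grip_force=25)

```text
time: 7.12
position: [0.6408, 0.0326, 0.0697]
tool_rot: [3.139, -0.055, -0.0]
ft_force: [0.1, 0.7, -0.1]
grip_width: 0.52
```

```bash
python3 -c "
from h import *
from bench import ctrl
d=snap('scene','7'); crop(d,270,170,340,230,10,'pics/sc7.png'); print(ctrl.get_state()['grip_width'])"
```

```text
0.5201517183096702
```

View pics/sc7.png

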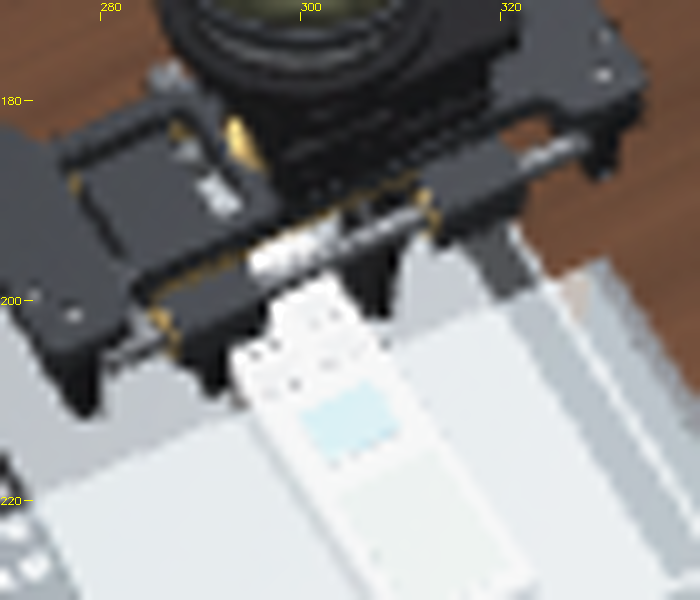

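Emit:
carry_out(rows=[{"offset": [0, 0, 0], "rot": [0, 0, 0], "gripper": 0.62}, {"offset": [0, 0, 0.002], "rot": [0, 0, 0], "gripper": 0.62}, {"offset": [0, 0, 0.002], "rot": [0, 0, 0], "gripper": 0.62}, {"offset": [0, 0, 0], "rot": [0, 0, 0], "gripper": 0.62}])

```text
time: 7.68
position: [0.6405, 0.0325, 0.0653]
tool_rot: [3.139, -0.055, -0.001]
ft_force: [1.0, 0.2, 0.2]
grip_width: 0.618
```

Emit:
carry_out(rows=[{"offset": [0, 0, 0.002], "rot": [0, 0, 0], "gripper": 0.62}, {"offset": [0, 0, 0.001], "rot": [0, 0, 0], "gripper": 0.62}])

```text
time: 7.92
position: [0.6407, 0.0325, 0.0626]
tool_rot: [3.139, -0.055, -0.0]
ft_force: [-0.7, -0.3, -0.8]
grip_width: 0.62
```

Emit:
carry_out(rows=[{"offset": [0, 0, 0.002], "rot": [0, 0, 0], "gripper": 0.62}, {"offset": [0, 0, 0], "rot": [0, 0, 0], "gripper": 0.62}])

```text
time: 8.18
position: [0.6406, 0.0325, 0.0605]
tool_rot: [3.139, -0.055, -0.001]
ft_force: [-0.2, 0.5, 1.2]
grip_width: 0.619
```

Emit:
carry_out(rows=[{"offset": [0, 0, 0.002], "rot": [0, 0, 0], "gripper": 0.62}, {"offset": [0, 0, 0], "rot": [0, 0, 0], "gripper": 0.62}])

```text
time: 8.43
position: [0.6406, 0.0325, 0.0585]
tool_rot: [3.139, -0.055, -0.001]
ft_force: [-0.5, 0.1, -0.5]
grip_width: 0.619
```

Emit:
carry_out(rows=[{"offset": [0, 0, 0.002], "rot": [0, 0, 0], "gripper": 0.62}, {"offset": [0, 0, 0], "rot": [0, 0, 0], "gripper": 0.62}])

```text
time: 8.68
position: [0.6406, 0.0325, 0.0565]
tool_rot: [3.139, -0.055, -0.001]
ft_force: [0.8, -0.6, 0.1]
grip_width: 0.617
```

Emit:
carry_out(rows=[{"offset": [0, 0, 0.002], "rot": [0, 0, 0], "gripper": 0.62}, {"offset": [0, 0, 0], "rot": [0, 0, 0], "gripper": 0.62}])

```text
time: 8.93
position: [0.6409, 0.0325, 0.0548]
tool_rot: [3.139, -0.055, 0.0]
ft_force: [0.2, 0.4, 0.1]
grip_width: 0.62
```

```bash
python3 -c "
from h import *
d=snap('scene','8'); crop(d,270,170,340,230,10,'pics/sc8.png')"
```

```text
(no output)
```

View pics/sc8.png

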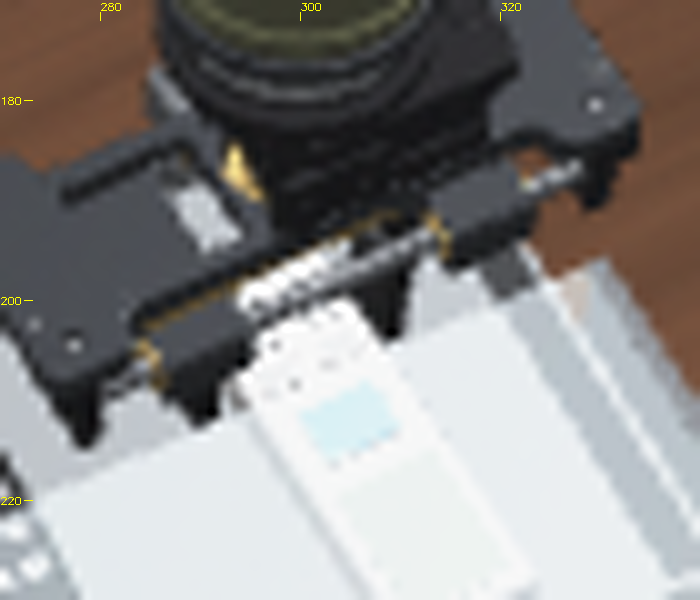

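Emit:
carry_out(rows=[{"offset": [0, 0, 0], "rot": [0, 0, 0], "gripper": 0.4}, {"offset": [0, 0, 0], "rot": [0, 0, 0], "gripper": 0.3}, {"offset": [0, 0, 0], "rot": [0, 0, 0], "gripper": 0.3}, {"offset": [0, 0, -0.005], "rot": [0, 0, 0], "gripper": 0.3}, {"offset": [0, 0, -0.005], "rot": [0, 0, 0], "gripper": 0.3}, {"offset": [0, 0, -0.005], "rot": [0, 0, 0], "gripper": 0.3}, {"offset": [0, 0, 0], "rot": [0, 0, 0], "gripper": 0.3}], grip_force=30)

```text
time: 9.85
position: [0.6412, 0.0325, 0.0704]
tool_rot: [3.139, -0.055, 0.002]
ft_force: [-0.1, -0.4, -0.8]
grip_width: 0.525
```

```bash
python3 -c "
from h import *
d=snap('scene','9'); crop(d,270,160,340,235,8,'pics/sc9.png')"
```

```text
(no output)
```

View pics/sc9.png

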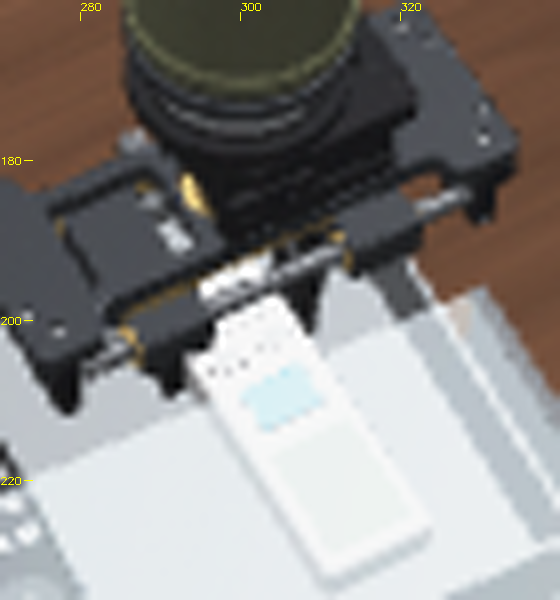

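Emit:
carry_out(rows=[{"offset": [0, 0, -0.006], "rot": [0, 0, 0], "gripper": 0.3}, {"offset": [0, 0, -0.006], "rot": [0, 0, 0], "gripper": 0.3}, {"offset": [-0.01, 0, 0], "rot": [0, 0, 0], "gripper": 0.3}, {"offset": [-0.015, 0, 0], "rot": [0, 0, 0], "gripper": 0.3}, {"offset": [-0.02, 0, 0], "rot": [0, 0, 0], "gripper": 0.3}, {"offset": [-0.02, 0, 0], "rot": [0, 0, 0], "gripper": 0.3}, {"offset": [-0.02, 0, 0], "rot": [0, 0, 0], "gripper": 0.3}, {"offset": [-0.01, 0, 0], "rot": [0, 0, 0], "gripper": 0.3}])

```text
time: 10.9
position: [0.5443, 0.0358, 0.0816]
tool_rot: [3.139, -0.055, -0.001]
ft_force: [0.3, -0.1, 0.5]
grip_width: 0.521
```

```bash
python3 go.py; python3 -c "
from h import *
d=snap('scene','10'); crop(d,230,130,360,250,5,'pics/sc10.png');d=snap('top','10'); crop(d,220,105,350,245,4,'pics/tc10.png')"
```

```text
t 10.9 pos [0.5443 0.0358 0.0816] toolx yaw -1.99 z [-0.001 -0.003 -1.   ] F [ 0.3 -0.1  0.5] w 0.521 q [ 0.41  0.24 -0.59  1.84  0.15  1.11 -1.84]
```

View pics/sc10.png

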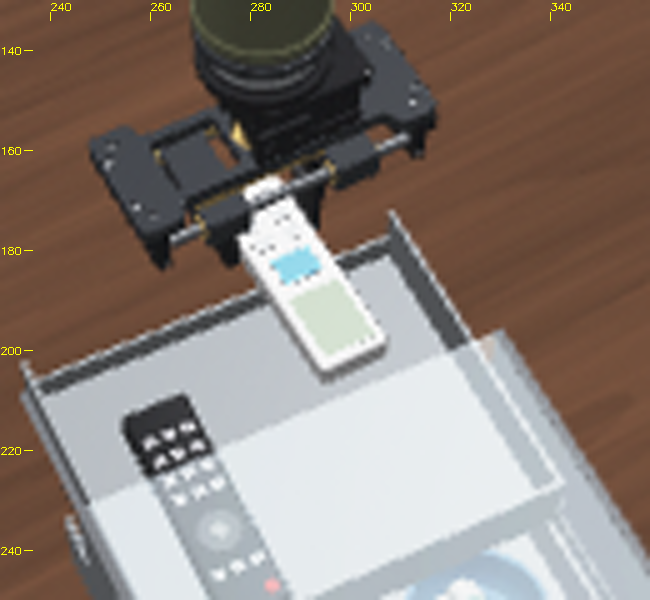

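View pics/tc10.png

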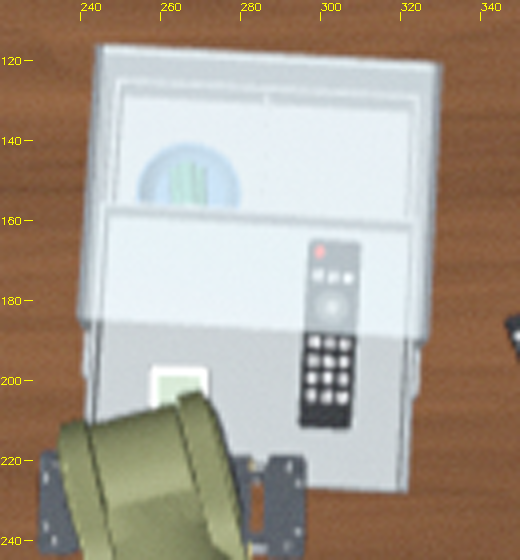

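Emit:
carry_out(rows=[{"offset": [-0.005, 0, -0.02], "rot": [0, 0, 0], "gripper": 0.3}, {"offset": [-0.005, -0.01, -0.025], "rot": [0, 0, 0], "gripper": 0.3}, {"offset": [-0.005, -0.03, 0], "rot": [0, 0, 0], "gripper": 0.3}, {"offset": [-0.01, -0.035, 0], "rot": [0, 0, 0], "gripper": 0.3}, {"offset": [-0.01, -0.035, 0], "rot": [0, 0, 0], "gripper": 0.3}, {"offset": [-0.01, -0.035, 0], "rot": [0, 0, 0], "gripper": 0.3}, {"offset": [-0.006, -0.03, 0.01], "rot": [0, 0, 0], "gripper": 0.3}, {"offset": [0, -0.013, 0.025], "rot": [0, 0, 0], "gripper": 0.3}, {"offset": [0, 0, 0.025], "rot": [0, 0, 0], "gripper": 0.3}, {"offset": [0, 0, 0.02], "rot": [0, 0, 0], "gripper": 0.3}])

```text
time: 12.25
position: [0.5022, 0.2258, 0.0465]
tool_rot: [3.14, -0.055, 0.001]
ft_force: [-0.4, -0.5, -1.5]
grip_width: 0.526
```

Emit:
carry_out(rows=[{"offset": [0, 0, 0.015], "rot": [0, 0, 0], "gripper": 0.3}, {"offset": [0, 0, 0], "rot": [0, 0, 0], "gripper": 0.3}, {"offset": [0, 0, 0], "rot": [0, 0, 0], "gripper": 0.3}])

```text
time: 12.62
position: [0.5021, 0.2256, 0.0321]
tool_rot: [3.14, -0.055, 0.002]
ft_force: [-0.6, 0.6, -0.4]
grip_width: 0.523
```

```bash
python3 go.py .5 .225 -.018 -2; python3 -c "
from h import *
d=snap('scene','11'); crop(d,240,90,400,210,5,'pics/sc11.png');d=snap('top','11'); crop(d,140,130,300,260,5,'pics/tc11.png')"
```

```text
t 12.62 pos [0.5021 0.2256 0.0321] toolx yaw -2.02 z [ 0.001 -0.001 -1.   ] F [-0.6  0.6 -0.4] w 0.523 q [ 0.13  0.34 -0.69  1.87  0.25  1.03 -2.27]
shift(now axes) [-2.2  0.6 50.1] rot [ 0.07 -0.06 -0.02] | shift(goal axes) [-2.1  0.7 50.1]
```

View pics/sc11.png

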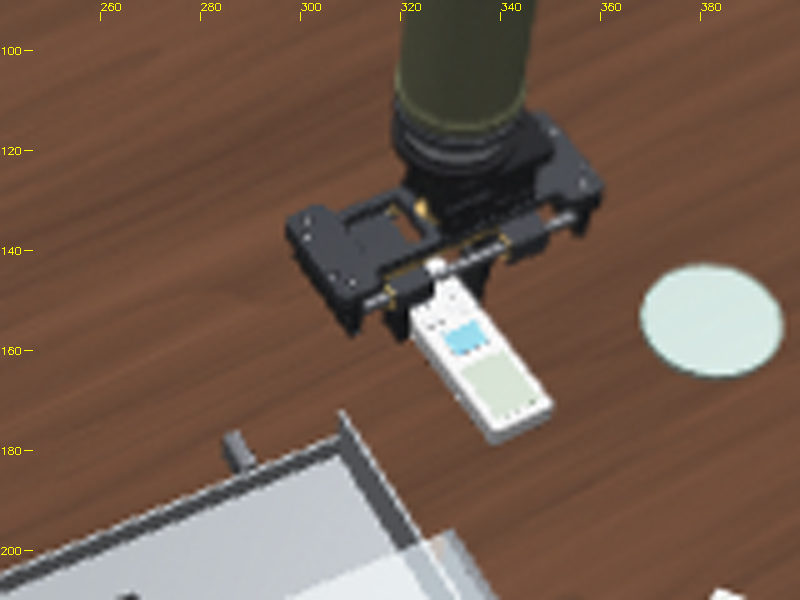

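View pics/tc11.png

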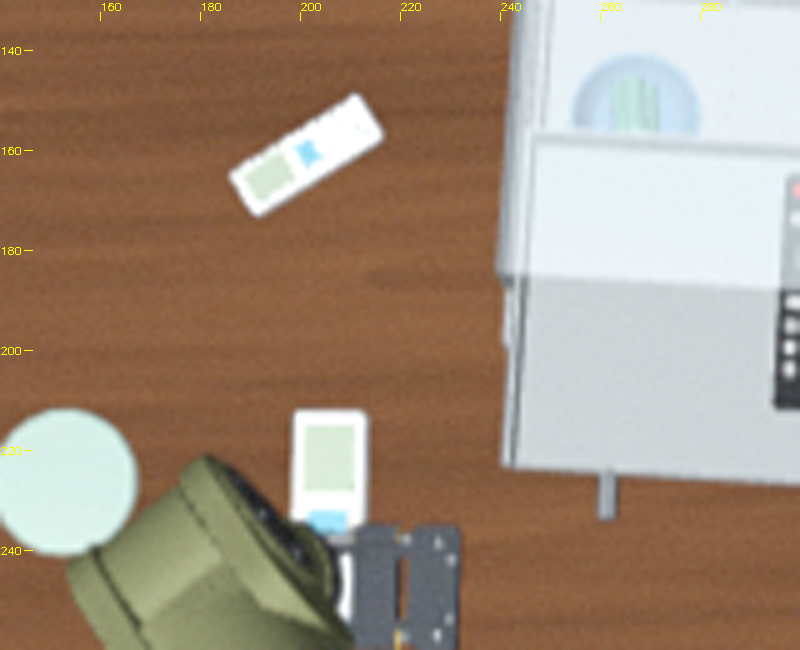

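Emit:
carry_out(rows=[{"offset": [0, 0, 0.015], "rot": [0, 0, 0], "gripper": 0.3}, {"offset": [0, 0, 0.015], "rot": [0, 0, 0], "gripper": 0.3}, {"offset": [0, 0, 0.01], "rot": [0, 0, 0], "gripper": 0.3}, {"offset": [0, 0, 0.005], "rot": [0, 0, 0], "gripper": 0.3}, {"offset": [0, 0, 0], "rot": [0, 0, 0], "gripper": 0.3}])

```text
time: 13.35
position: [0.5011, 0.2254, -0.0141]
tool_rot: [3.139, -0.055, -0.001]
ft_force: [0.2, -0.1, -1.3]
grip_width: 0.521
```

Emit:
carry_out(rows=[{"offset": [0, 0, 0.003], "rot": [0, 0, 0], "gripper": 0.3}, {"offset": [0, 0, 0.002], "rot": [0, 0, 0], "gripper": 0.3}, {"offset": [0, 0, 0], "rot": [0, 0, 0], "gripper": 0.3}])

```text
time: 13.72
position: [0.5014, 0.2253, -0.0186]
tool_rot: [3.139, -0.055, -0.0]
ft_force: [0.0, 0.2, -1.0]
grip_width: 0.527
```

Emit:
carry_out(rows=[{"offset": [0, 0, 0.0015], "rot": [0, 0, 0], "gripper": 0.3}, {"offset": [0, 0, 0], "rot": [0, 0, 0], "gripper": 0.3}])

```text
time: 13.98
position: [0.5014, 0.2253, -0.0202]
tool_rot: [3.139, -0.055, -0.0]
ft_force: [0.4, 0.6, -1.3]
grip_width: 0.525
```

Emit:
carry_out(rows=[{"offset": [0, 0, 0.001], "rot": [0, 0, 0], "gripper": 0.3}, {"offset": [0, 0, 0], "rot": [0, 0, 0], "gripper": 0.3}])

```text
time: 14.22
position: [0.5015, 0.2254, -0.0211]
tool_rot: [3.139, -0.055, 0.0]
ft_force: [-0.4, 0.1, -0.8]
grip_width: 0.527
```

Emit:
carry_out(rows=[{"offset": [0, 0, 0.001], "rot": [0, 0, 0], "gripper": 0.3}, {"offset": [0, 0, 0], "rot": [0, 0, 0], "gripper": 0.3}])

```text
time: 14.48
position: [0.5016, 0.2254, -0.0213]
tool_rot: [3.139, -0.055, 0.0]
ft_force: [-2.3, -1.5, 5.4]
grip_width: 0.522
```

Emit:
carry_out(rows=[{"offset": [0, 0, 0], "rot": [0, 0, 0], "gripper": 0.65}, {"offset": [0, 0, 0], "rot": [0, 0, 0], "gripper": 0.7}, {"offset": [0, 0, 0], "rot": [0, 0, 0], "gripper": 0.7}, {"offset": [0, 0, -0.02], "rot": [0, 0, 0], "gripper": 0.7}, {"offset": [0, 0, -0.04], "rot": [0, 0, 0], "gripper": 0.7}, {"offset": [0, 0, -0.04], "rot": [0, 0, 0], "gripper": 0.6}, {"offset": [0, 0, -0.03], "rot": [0, 0, 0], "gripper": 0.5}, {"offset": [0, 0, 0], "rot": [0, 0, 0], "gripper": 0.5}])

```text
time: 15.48
position: [0.5035, 0.2272, 0.1118]
tool_rot: [-3.141, 0.054, -0.01]
ft_force: [0.2, 0.7, 0.4]
grip_width: 0.519
```

```bash
python3 -c "
from h import *
d=load('top11.npz'); print([p2w(d,u,v,.098).round(4).tolist() for u,v in ((261.6,225),(261.6,233.6),(260,233.6),(263.2,233.6))])
d=load('scene11.npz'); print([p2w(d,u,v,.098).round(4).tolist() for u,v in ((285,177),(287.2,176.3),(290,182.5))])
"
python3 go.py .549 .0455 .12 -4; python3 -c "
from h import *
d=snap('scene','12'); crop(d,240,90,400,210,5,'pics/sc12.png');d=snap('top','12'); crop(d,140,130,300,260,5,'pics/tc12.png')"
```

```text
[[0.5679, 0.0437, 0.098], [0.5412, 0.044, 0.098], [0.5413, 0.049, 0.098], [0.5411, 0.0391, 0.098]]
[[0.5465, 0.042, 0.098], [0.5477, 0.0492, 0.098], [0.5719, 0.045, 0.098]]
t 15.47 pos [0.5035 0.2272 0.1118] toolx yaw -1.97 z [ 0.007  0.    -1.   ] F [0.2 0.7 0.4] w 0.519 q [ 0.17  0.24 -0.73  1.79  0.18  1.17 -2.22]
shift(now axes) [ 51.8 180.   -8. ] rot [-0.04 -0.37  2.03] | shift(goal axes) [ 58.  178.1  -8.2]
```

View pics/sc12.png

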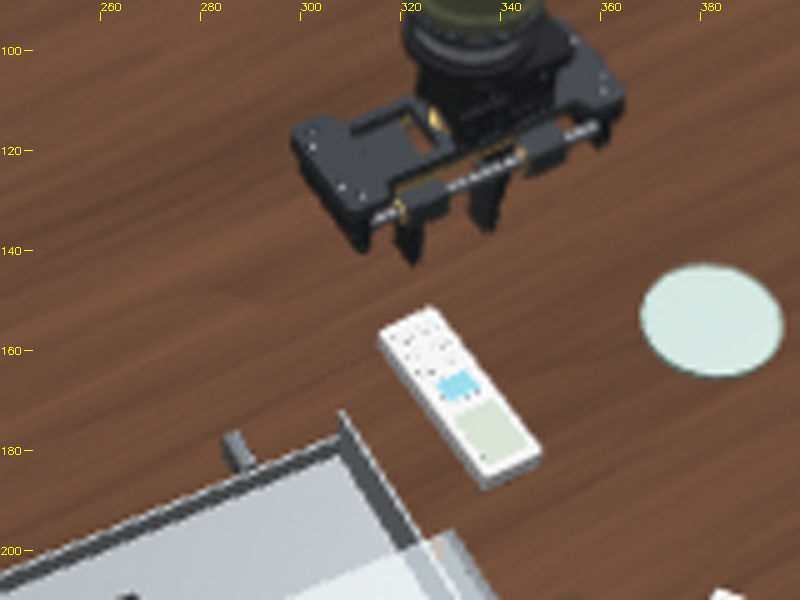

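View pics/tc12.png

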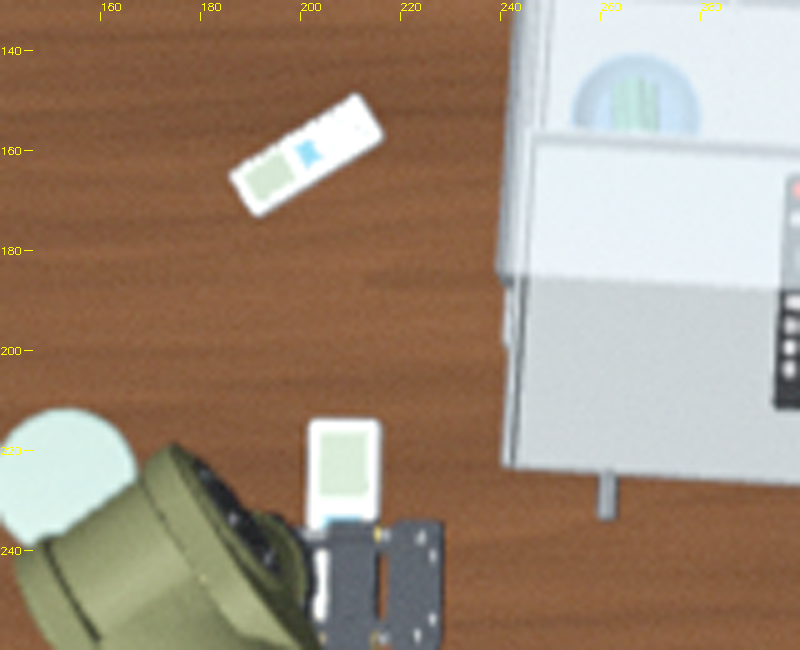

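Emit:
carry_out(rows=[{"offset": [0.01, 0.03, -0.01], "rot": [0, 0, 2], "gripper": 0.5}, {"offset": [0.01, 0.035, 0], "rot": [0, 0, 0], "gripper": 0.5}, {"offset": [0.012, 0.035, 0], "rot": [0, 0, 0], "gripper": 0.5}, {"offset": [0.012, 0.035, 0], "rot": [0, 0, 0], "gripper": 0.5}, {"offset": [0.01, 0.03, 0], "rot": [0, 0, 0], "gripper": 0.5}, {"offset": [0.005, 0.014, 0], "rot": [0, 0, 0], "gripper": 0.5}, {"offset": [0, 0, 0], "rot": [0, 0, 0], "gripper": 0.5}, {"offset": [0, 0, 0], "rot": [0, 0, 0], "gripper": 0.5}])

```text
time: 16.58
position: [0.5483, 0.0452, 0.1179]
tool_rot: [3.139, -0.106, -0.001]
ft_force: [0.0, 0.7, 0.1]
grip_width: 0.5
```

```bash
python3 go.py .550 .0445 .062 -4; python3 -c "
from h import *
d=snap('scene','13'); crop(d,230,110,350,210,6,'pics/sc13.png');d=snap('top','13'); crop(d,220,190,300,250,8,'pics/tc13.png')"
```

```text
t 16.57 pos [0.5483 0.0452 0.1179] toolx yaw -3.87 z [-0.001 -0.001 -1.   ] F [0.  0.7 0.1] w 0.5 q [ 0.41  0.22 -0.61  1.79  0.13  1.18 -1.87]
shift(now axes) [ 1.8  0.5 55.9] rot [0.05 0.04 0.13] | shift(goal axes) [ 1.7  0.6 55.9]
```

View pics/sc13.png

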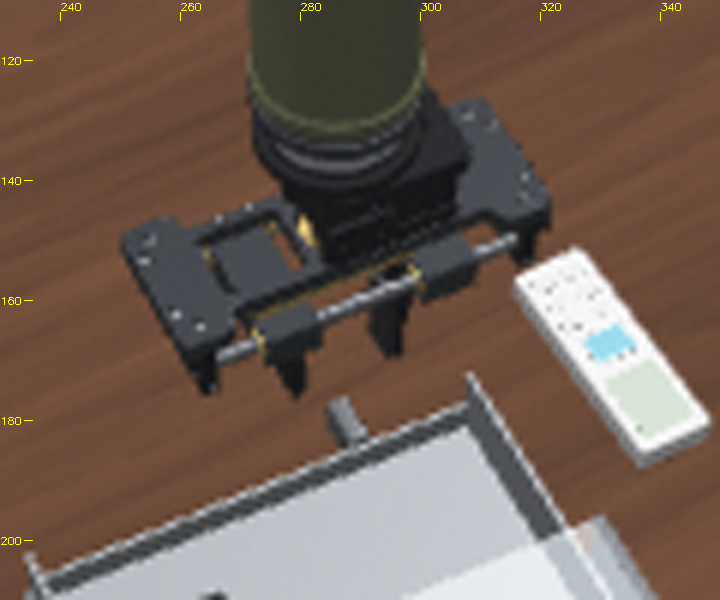

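View pics/tc13.png

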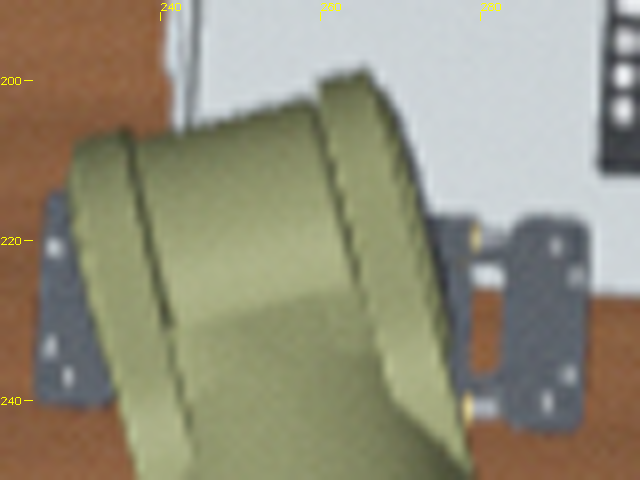

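Emit:
carry_out(rows=[{"offset": [0.0015, 0.0005, 0.015], "rot": [0, 0, 0.1], "gripper": 0.5}, {"offset": [0, 0, 0.02], "rot": [0, 0, 0], "gripper": 0.5}, {"offset": [0, 0, 0.015], "rot": [0, 0, 0], "gripper": 0.5}, {"offset": [0, 0, 0.006], "rot": [0, 0, 0], "gripper": 0.5}, {"offset": [0, 0, 0], "rot": [0, 0, 0], "gripper": 0.3}, {"offset": [0, 0, 0], "rot": [0, 0, 0], "gripper": 0.1}, {"offset": [0, 0, 0], "rot": [0, 0, 0], "gripper": 0.05}, {"offset": [0, 0, 0], "rot": [0, 0, 0], "gripper": 0.05}], grip_force=30)

```text
time: 17.68
position: [0.5511, 0.0466, 0.0628]
tool_rot: [-3.136, 0.111, -0.003]
ft_force: [2.9, 7.3, -3.1]
grip_width: 0.135
```

```bash
python3 go.py .660 .0445 .062 -4; python3 -c "
from h import *
d=snap('scene','14'); crop(d,230,110,350,210,6,'pics/sc14.png')"
```

```text
t 17.68 pos [0.5511 0.0466 0.0628] toolx yaw -4.04 z [ 0.002  0.004 -1.   ] F [ 2.9  7.3 -3.1] w 0.135 q [ 0.4   0.28 -0.6   1.84  0.17  1.07 -1.91]
shift(now axes) [108.7  -5.6   1.1] rot [-0.22 -0.12 -0.04] | shift(goal axes) [108.7  -5.5   0.8]
```

View pics/sc14.png

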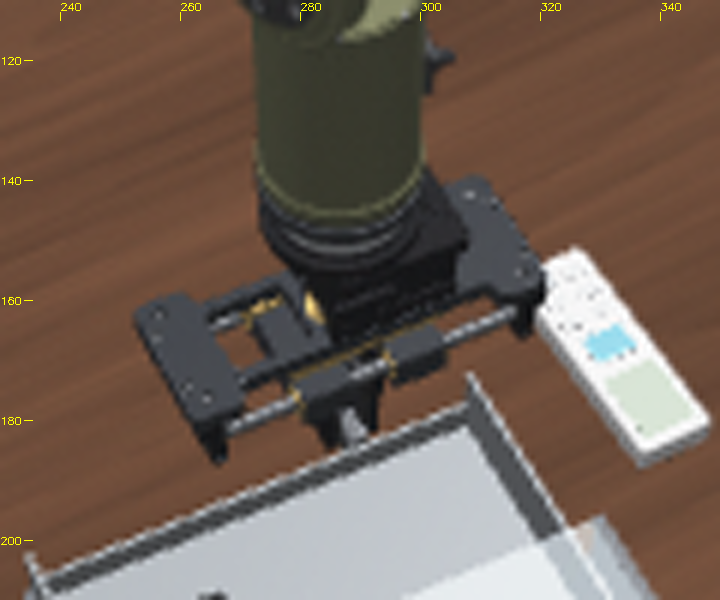

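Emit:
carry_out(rows=[{"offset": [0.005, -0.001, 0], "rot": [0, 0, 0], "gripper": 0.05}, {"offset": [0.01, 0, 0], "rot": [0, 0, 0], "gripper": 0.05}, {"offset": [0.01, 0, 0], "rot": [0, 0, 0], "gripper": 0.05}, {"offset": [0.01, 0, 0], "rot": [0, 0, 0], "gripper": 0.05}, {"offset": [0.01, 0, 0], "rot": [0, 0, 0], "gripper": 0.05}, {"offset": [0.01, 0, 0], "rot": [0, 0, 0], "gripper": 0.05}, {"offset": [0.01, 0, 0], "rot": [0, 0, 0], "gripper": 0.05}, {"offset": [0, 0, 0], "rot": [0, 0, 0], "gripper": 0.05}])

```text
time: 18.73
position: [0.6167, 0.0417, 0.0628]
tool_rot: [-3.138, 0.11, -0.004]
ft_force: [1.9, 5.0, -1.0]
grip_width: 0.134
```

```bash
python3 go.py .660 .0445 .062 -4; python3 -c "
from h import *
d=snap('scene','15'); crop(d,230,130,350,230,6,'pics/sc15.png')"
```

```text
t 18.73 pos [0.6167 0.0417 0.0628] toolx yaw -4.03 z [ 0.003  0.002 -1.   ] F [ 1.9  5.  -1. ] w 0.134 q [ 0.35  0.41 -0.57  1.68  0.24  1.12 -1.93]
shift(now axes) [43.  -5.9  1. ] rot [-0.12 -0.15 -0.03] | shift(goal axes) [43.  -5.8  0.8]
```

View pics/sc15.png

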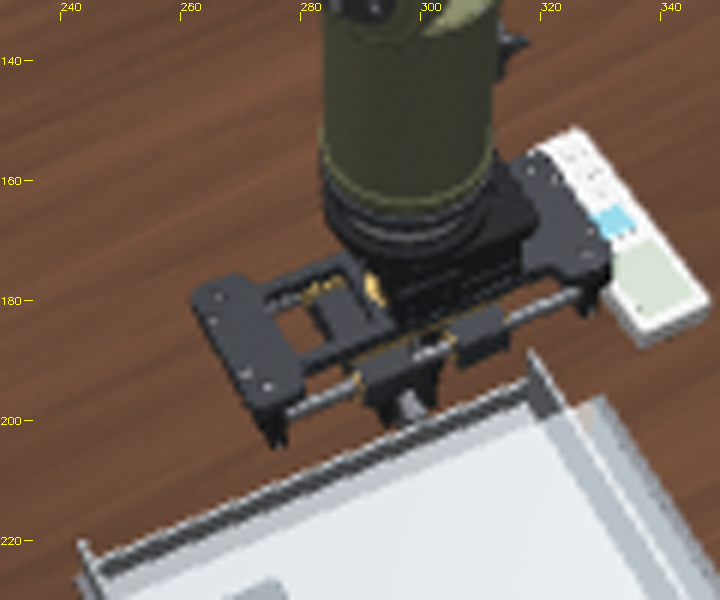

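Emit:
carry_out(rows=[{"offset": [0.008, -0.001, 0], "rot": [0, 0, 0], "gripper": 0.05}, {"offset": [0.008, 0, 0], "rot": [0, 0, 0], "gripper": 0.05}, {"offset": [0.008, 0, 0], "rot": [0, 0, 0], "gripper": 0.05}, {"offset": [0.008, 0, 0], "rot": [0, 0, 0], "gripper": 0.05}, {"offset": [0.004, 0, 0], "rot": [0, 0, 0], "gripper": 0.05}, {"offset": [0, 0, 0], "rot": [0, 0, 0], "gripper": 0.05}])

```text
time: 19.52
position: [0.6525, 0.0389, 0.0628]
tool_rot: [-3.139, 0.111, -0.003]
ft_force: [1.3, 4.9, 2.1]
grip_width: 0.133
```

Emit:
carry_out(rows=[{"offset": [0.004, 0, 0], "rot": [0, 0, 0], "gripper": 0.05}, {"offset": [0.003, 0, 0], "rot": [0, 0, 0], "gripper": 0.05}, {"offset": [0, 0, 0], "rot": [0, 0, 0], "gripper": 0.05}])

```text
time: 19.9
position: [0.6591, 0.0384, 0.0628]
tool_rot: [-3.139, 0.111, -0.002]
ft_force: [0.7, 6.2, 2.7]
grip_width: 0.138
```

Emit:
carry_out(rows=[{"offset": [0.003, 0, 0], "rot": [0, 0, 0], "gripper": 0.05}, {"offset": [0, 0, 0], "rot": [0, 0, 0], "gripper": 0.05}])

```text
time: 20.15
position: [0.662, 0.0382, 0.0628]
tool_rot: [-3.139, 0.111, -0.002]
ft_force: [-0.9, 5.3, 3.6]
grip_width: 0.134
```

Emit:
carry_out(rows=[{"offset": [0.002, 0, 0], "rot": [0, 0, 0], "gripper": 0.05}, {"offset": [0, 0, 0], "rot": [0, 0, 0], "gripper": 0.05}])

```text
time: 20.4
position: [0.6638, 0.0381, 0.0628]
tool_rot: [-3.139, 0.111, -0.002]
ft_force: [-0.8, 4.2, 2.3]
grip_width: 0.133
```

Emit:
carry_out(rows=[{"offset": [0.002, 0, 0], "rot": [0, 0, 0], "gripper": 0.05}, {"offset": [0, 0, 0], "rot": [0, 0, 0], "gripper": 0.05}])

```text
time: 20.65
position: [0.6648, 0.038, 0.0628]
tool_rot: [3.14, -0.111, -0.002]
ft_force: [-3.3, 5.4, 4.6]
grip_width: 0.136
```

Emit:
carry_out(rows=[{"offset": [0.002, 0, 0], "rot": [0, 0, 0], "gripper": 0.05}, {"offset": [0, 0, 0], "rot": [0, 0, 0], "gripper": 0.05}])

```text
time: 20.9
position: [0.6648, 0.038, 0.0627]
tool_rot: [3.139, -0.111, -0.008]
ft_force: [-9.2, 4.4, 8.5]
grip_width: 0.134
```

Emit:
carry_out(rows=[{"offset": [-0.001, 0, 0], "rot": [0, 0, 0], "gripper": 0.3}, {"offset": [0, 0, 0], "rot": [0, 0, 0], "gripper": 0.4}, {"offset": [0, 0, 0], "rot": [0, 0, 0], "gripper": 0.4}, {"offset": [0, 0, -0.02], "rot": [0, 0, 0], "gripper": 0.4}, {"offset": [-0.02, 0, -0.02], "rot": [0, 0, 0], "gripper": 0.4}, {"offset": [-0.021, 0.02, -0.01], "rot": [0, 0, 0], "gripper": 0.4}, {"offset": [0, 0.035, 0], "rot": [0, 0, 0], "gripper": 0.4}, {"offset": [0, 0.035, 0], "rot": [0, 0, 0], "gripper": 0.4}, {"offset": [0, 0.03, 0], "rot": [0, 0, 0], "gripper": 0.4}, {"offset": [0, 0, 0], "rot": [0, 0, 0], "gripper": 0.4}])

```text
time: 22.15
position: [0.617, -0.0848, 0.1137]
tool_rot: [3.135, -0.121, 0.002]
ft_force: [0.7, 0.2, -1.0]
grip_width: 0.399
```

```bash
python3 go.py .619 -.0797 0.0 -4.1; python3 -c "
from h import *
d=snap('scene','16'); crop(d,210,130,370,270,5,'pics/sc16.png');d=snap('top','16'); crop(d,180,110,340,240,5,'pics/tc16.png')"
```

```text
t 22.15 pos [ 0.617  -0.0848  0.1137] toolx yaw -4.43 z [ 0.001 -0.004 -1.   ] F [ 0.7  0.2 -1. ] w 0.399 q [ 0.52  0.36 -0.53  1.62  0.2   1.21 -1.7 ]
shift(now axes) [  1.5  -5.7 113.7] rot [ 0.23 -0.09 -0.33] | shift(goal axes) [  1.7  -5.2 113.7]
```

View pics/sc16.png

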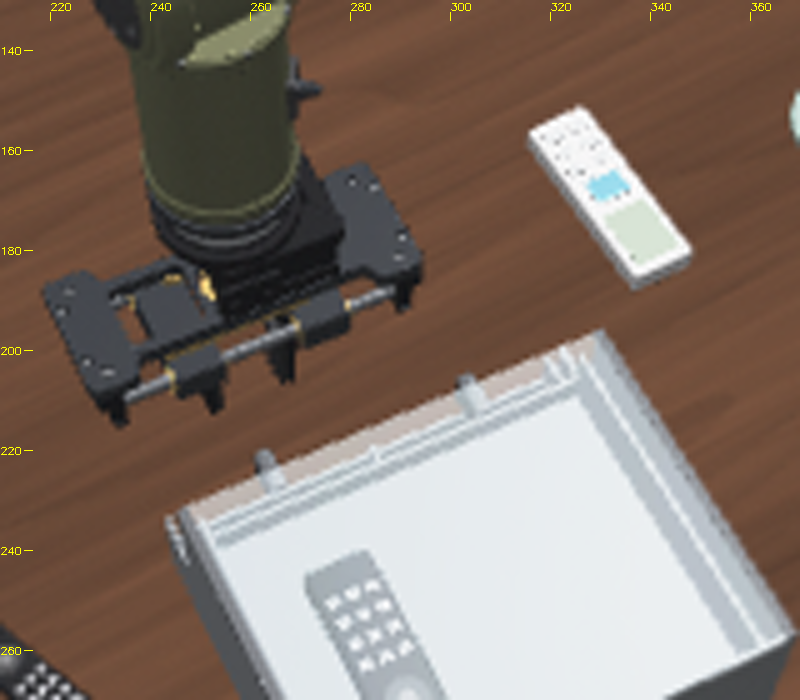

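View pics/tc16.png

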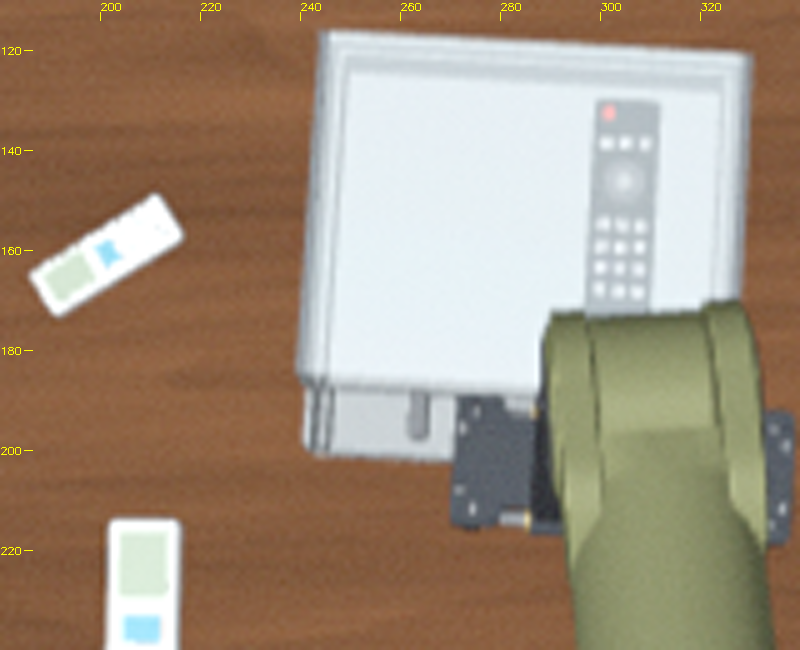

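Emit:
carry_out(rows=[{"offset": [0, -0.002, 0.03], "rot": [0, 0, 0], "gripper": 0.4}, {"offset": [0, 0, 0.03], "rot": [0, 0, 0], "gripper": 0.4}, {"offset": [0, 0, 0], "rot": [0, 0, 0], "gripper": 0.4}, {"offset": [0, 0, 0], "rot": [0, 0, 0], "gripper": 0.4}])

```text
time: 22.75
position: [0.6179, -0.0774, 0.0538]
tool_rot: [3.138, -0.11, 0.003]
ft_force: [0.6, -0.7, 0.0]
grip_width: 0.403
```

```bash
python3 go.py .619 -.0797 0.0 -4.1; python3 -c "
from h import *
d=snap('scene','17'); crop(d,220,160,320,240,8,'pics/sc17.png')"
```

```text
t 22.75 pos [ 0.6179 -0.0774  0.0538] toolx yaw -4.02 z [ 0.002 -0.001 -1.   ] F [ 0.6 -0.7  0. ] w 0.403 q [ 0.5   0.42 -0.52  1.68  0.23  1.1  -1.73]
shift(now axes) [ 1.2  2.2 53.8] rot [ 0.08 -0.11  0.08] | shift(goal axes) [ 1.3  2.3 53.8]
```

View pics/sc17.png

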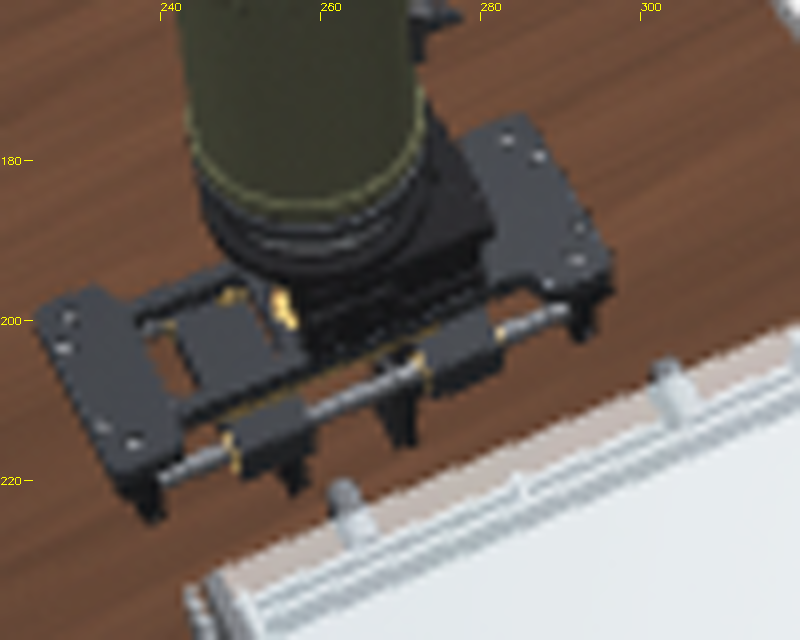

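Emit:
carry_out(rows=[{"offset": [0, 0.002, 0.02], "rot": [0, 0, 0], "gripper": 0.4}, {"offset": [0, 0, 0.018], "rot": [0, 0, 0], "gripper": 0.4}, {"offset": [0, 0, 0.01], "rot": [0, 0, 0], "gripper": 0.4}, {"offset": [0, 0, 0.005], "rot": [0, 0, 0], "gripper": 0.4}, {"offset": [0, 0, 0], "rot": [0, 0, 0], "gripper": 0.25}, {"offset": [0, 0, 0], "rot": [0, 0, 0], "gripper": 0.05}, {"offset": [0, 0, 0], "rot": [0, 0, 0], "gripper": 0.05}, {"offset": [0, 0, 0], "rot": [0, 0, 0], "gripper": 0.05}])

```text
time: 23.8
position: [0.6174, -0.0788, 0.0]
tool_rot: [-3.14, 0.111, -0.002]
ft_force: [-0.9, 3.8, 0.2]
grip_width: 0.134
```

```bash
python3 go.py .619 -.0797 0.0 -4.1; python3 -c "
from h import *
d=snap('scene','18'); crop(d,220,160,320,240,8,'pics/sc18.png')"
```

```text
t 23.8 pos [ 0.6174 -0.0788  0.    ] toolx yaw -4.04 z [ 0.001 -0.    -1.   ] F [-0.9  3.8  0.2] w 0.134 q [ 0.49  0.48 -0.5   1.71  0.27  1.01 -1.75]
shift(now axes) [1.7 0.8 0. ] rot [-0.01 -0.08  0.06] | shift(goal axes) [1.7 0.8 0. ]
```

View pics/sc18.png

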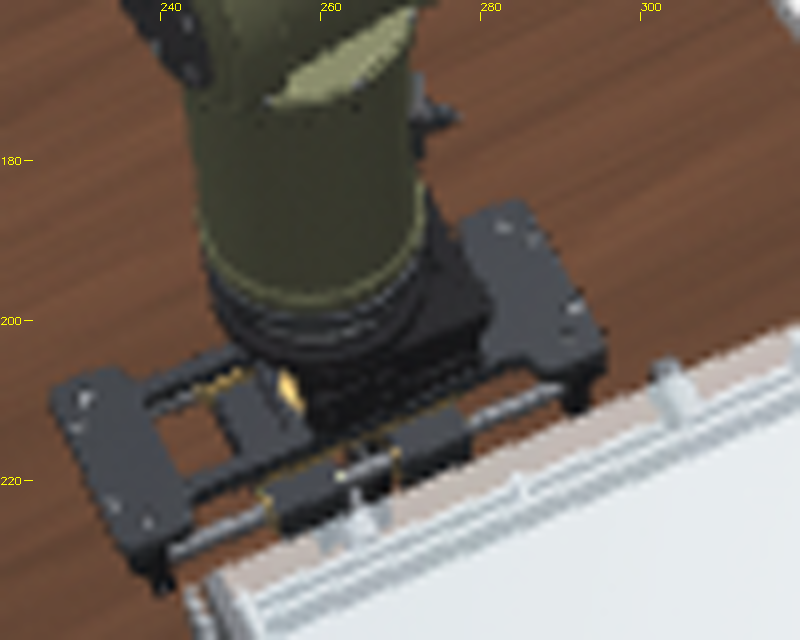

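Emit:
carry_out(rows=[{"offset": [-0.004, 0, 0], "rot": [0, 0, 0], "gripper": 0.05}, {"offset": [-0.006, 0, 0], "rot": [0, 0, 0], "gripper": 0.05}, {"offset": [-0.006, 0, 0], "rot": [0, 0, 0], "gripper": 0.05}, {"offset": [0, 0, 0], "rot": [0, 0, 0], "gripper": 0.05}])

```text
time: 24.35
position: [0.6009, -0.0776, -0.0]
tool_rot: [3.14, -0.111, 0.001]
ft_force: [-0.2, 5.2, 2.2]
grip_width: 0.138
```

Emit:
carry_out(rows=[{"offset": [-0.01, 0, 0], "rot": [0, 0, 0], "gripper": 0.05}, {"offset": [-0.013, 0, 0], "rot": [0, 0, 0], "gripper": 0.05}, {"offset": [-0.013, 0, 0], "rot": [0, 0, 0], "gripper": 0.05}, {"offset": [-0.013, 0, 0], "rot": [0, 0, 0], "gripper": 0.05}, {"offset": [-0.013, 0, 0], "rot": [0, 0, 0], "gripper": 0.05}, {"offset": [-0.013, 0, 0], "rot": [0, 0, 0], "gripper": 0.05}, {"offset": [-0.013, 0, 0], "rot": [0, 0, 0], "gripper": 0.05}, {"offset": [-0.008, 0, 0], "rot": [0, 0, 0], "gripper": 0.05}, {"offset": [-0.005, 0, 0], "rot": [0, 0, 0], "gripper": 0.05}, {"offset": [0, 0, 0], "rot": [0, 0, 0], "gripper": 0.05}])

```text
time: 25.6
position: [0.5002, -0.0702, -0.0001]
tool_rot: [-3.139, 0.111, -0.001]
ft_force: [-0.2, 6.9, 1.9]
grip_width: 0.136
```

```bash
python3 go.py; python3 -c "
from h import *
d=snap('scene','19'); crop(d,210,120,370,260,5,'pics/sc19.png')"
```

```text
t 25.6 pos [ 5.002e-01 -7.020e-02 -1.000e-04] toolx yaw -4.05 z [ 0.001  0.    -1.   ] F [-0.2  6.9  1.9] w 0.136 q [ 0.59  0.26 -0.55  2.    0.17  0.92 -1.69]
```

View pics/sc19.png

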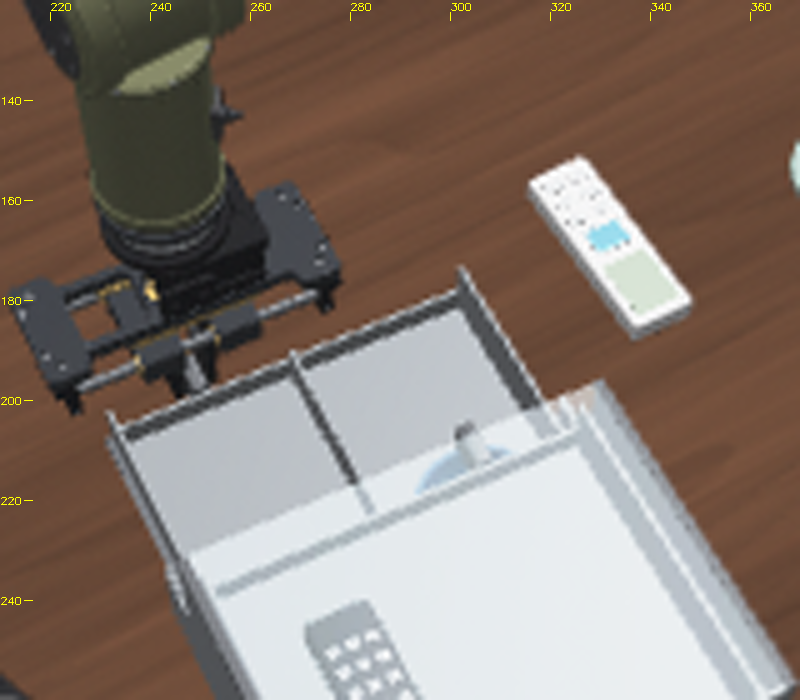

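Emit:
carry_out(rows=[{"offset": [0, 0, 0], "rot": [0, 0, 0], "gripper": 0.3}, {"offset": [0, 0, 0], "rot": [0, 0, 0], "gripper": 0.5}, {"offset": [0, 0, -0.03], "rot": [0, 0, 0], "gripper": 0.6}, {"offset": [0, 0, -0.04], "rot": [0, 0, -2], "gripper": 0.75}, {"offset": [0, -0.035, -0.02], "rot": [0, 0, 0], "gripper": 0.75}, {"offset": [0.002, -0.05, 0], "rot": [0, 0, 0], "gripper": 0.75}, {"offset": [0.002, -0.055, 0], "rot": [0, 0, 0], "gripper": 0.75}, {"offset": [0.003, -0.055, 0], "rot": [0, 0, 0], "gripper": 0.75}, {"offset": [0.003, -0.05, 0], "rot": [0, 0, 0], "gripper": 0.75}, {"offset": [0.002, -0.04, 0], "rot": [0, 0, 0], "gripper": 0.75}])

```text
time: 26.9
position: [0.5228, 0.2131, 0.0888]
tool_rot: [3.138, -0.058, 0.001]
ft_force: [1.0, 0.2, -0.3]
grip_width: 0.748
```

Emit:
carry_out(rows=[{"offset": [0, -0.01, 0.01], "rot": [0, 0, 0], "gripper": 0.75}, {"offset": [0, 0, 0], "rot": [0, 0, 0], "gripper": 0.75}, {"offset": [0, 0, 0], "rot": [0, 0, 0], "gripper": 0.75}, {"offset": [0, 0, 0], "rot": [0, 0, 0], "gripper": 0.75}])

```text
time: 27.4
position: [0.5234, 0.2203, 0.079]
tool_rot: [3.138, -0.062, 0.001]
ft_force: [0.2, -0.3, 0.6]
grip_width: 0.75
```

```bash
python3 go.py .5236 .2245 0 -2; python3 -c "
from h import *
d=snap('scene','20'); crop(d,290,100,380,190,7,'pics/sc20.png');d=snap('top','20'); crop(d,150,170,340,270,4,'pics/tc20.png')"
```

```text
t 27.4 pos [0.5234 0.2203 0.079 ] toolx yaw -2.25 z [ 0.    -0.003 -1.   ] F [ 0.2 -0.3  0.6] w 0.75 q [ 0.19  0.33 -0.74  1.78  0.25  1.13 -2.24]
shift(now axes) [-0.  -4.4 79. ] rot [ 0.16 -0.03 -0.25] | shift(goal axes) [ 0.  -4.2 79. ]
```

View pics/sc20.png

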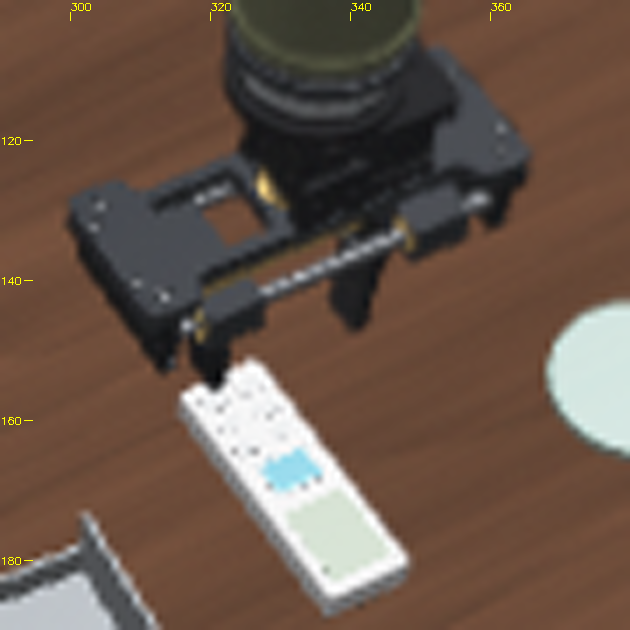

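View pics/tc20.png

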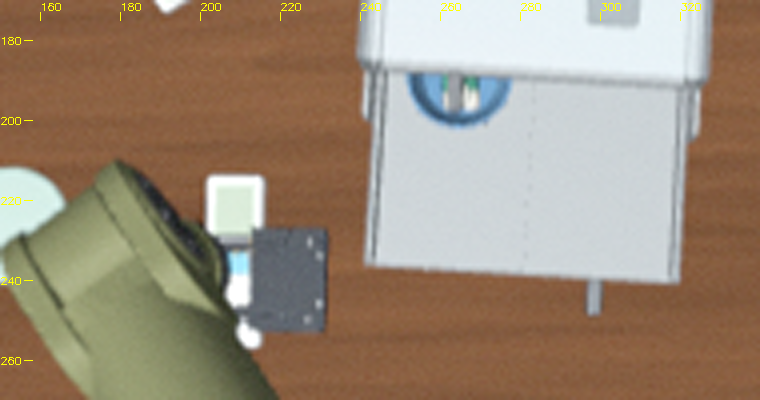

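```bash
python3 -c "
from h import *
d=load('top20.npz'); print([p2w(d,u,v,.02).round(4).tolist() for u,v in ((201.8,213.7),(216,213.7),(216,225))])
d=load('scene20.npz'); P=np.array([p2w(d,u,v,.02) for u,v in ((315.6,157),(327,151.2),(348.5,179),(336.8,185.5))]); print(P.round(4).tolist(),P.mean(0))
"
```

```text
[[0.6132, 0.244, 0.02], [0.6124, 0.197, 0.02], [0.5751, 0.1971, 0.02]]
[[0.4812, 0.1997, 0.02], [0.48, 0.2466, 0.02], [0.6125, 0.2449, 0.02], [0.6144, 0.1975, 0.02]] [0.54700226 0.22217357 0.02      ]
```

Emit:
carry_out(rows=[{"offset": [0, -0.003, 0.03], "rot": [0, 0, -0.2], "gripper": 0.75}, {"offset": [0, 0, 0.03], "rot": [0, 0, 0], "gripper": 0.75}, {"offset": [0, 0, 0.02], "rot": [0, 0, 0], "gripper": 0.75}, {"offset": [0, 0, 0.01], "rot": [0, 0, 0], "gripper": 0.75}, {"offset": [0, 0, 0.005], "rot": [0, 0, 0], "gripper": 0.75}, {"offset": [0, 0, 0], "rot": [0, 0, 0], "gripper": 0.75}])

```text
time: 28.25
position: [0.5233, 0.2252, -0.0158]
tool_rot: [3.14, -0.052, 0.001]
ft_force: [-0.7, 0.8, 0.6]
grip_width: 0.748
```

```bash
python3 go.py .5236 .2235 -.0203 -2; python3 -c "
from h import *
d=snap('scene','21'); crop(d,290,100,380,190,7,'pics/sc21.png')"
```

```text
t 28.25 pos [ 0.5233  0.2252 -0.0158] toolx yaw -1.91 z [ 0.    -0.002 -1.   ] F [-0.7  0.8  0.6] w 0.748 q [ 0.13  0.45 -0.7   1.85  0.35  0.96 -2.32]
shift(now axes) [0.4 1.7 4.5] rot [ 0.09 -0.03  0.09] | shift(goal axes) [0.4 1.7 4.5]
```

View pics/sc21.png

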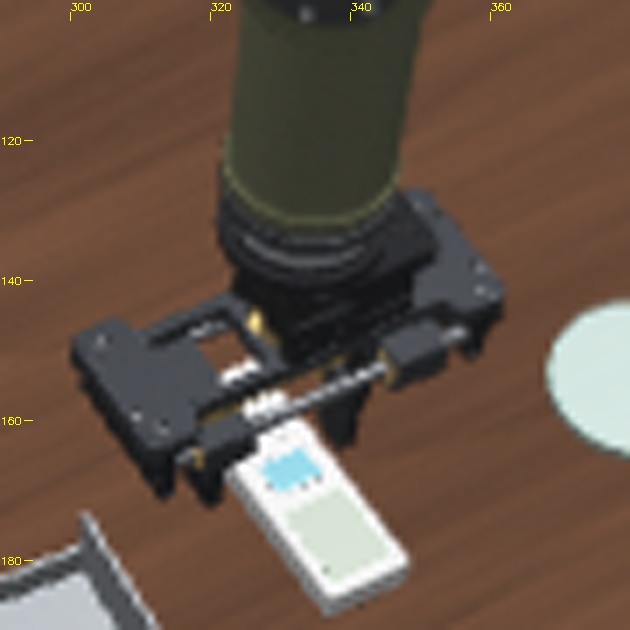

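Emit:
carry_out(rows=[{"offset": [0, 0.001, 0.004], "rot": [0, 0, 0], "gripper": 0.75}, {"offset": [0, 0, 0], "rot": [0, 0, 0], "gripper": 0.6}, {"offset": [0, 0, 0], "rot": [0, 0, 0], "gripper": 0.4}, {"offset": [0, 0, 0], "rot": [0, 0, 0], "gripper": 0.3}, {"offset": [0, 0, 0], "rot": [0, 0, 0], "gripper": 0.3}], grip_force=30)

```text
time: 28.92
position: [0.523, 0.2241, -0.02]
tool_rot: [3.139, -0.052, 0.0]
ft_force: [0.2, -0.2, 0.9]
grip_width: 0.527
```

```bash
python3 go.py .5236 .2235 -.0203 -2
```

```text
t 28.93 pos [ 0.523   0.2241 -0.02  ] toolx yaw -1.90 z [ 0.    -0.002 -1.   ] F [ 0.2 -0.2  0.9] w 0.527 q [ 0.13  0.46 -0.69  1.85  0.35  0.96 -2.32]
shift(now axes) [0.6 0.6 0.3] rot [ 0.1  -0.01  0.1 ] | shift(goal axes) [0.6 0.6 0.3]
```

Emit:
carry_out(rows=[{"offset": [0, 0, -0.01], "rot": [0, 0, 0], "gripper": 0.3}, {"offset": [0, 0, -0.03], "rot": [0, 0, 0], "gripper": 0.3}, {"offset": [0, 0, -0.04], "rot": [0, 0, 0], "gripper": 0.3}, {"offset": [0, 0.01, -0.04], "rot": [0, 0, 2.2], "gripper": 0.3}, {"offset": [0, 0.03, 0], "rot": [0, 0, 0], "gripper": 0.3}, {"offset": [0.005, 0.04, 0], "rot": [0, 0, 0], "gripper": 0.3}, {"offset": [0.01, 0.045, 0], "rot": [0, 0, 0], "gripper": 0.3}, {"offset": [0.01, 0.045, 0], "rot": [0, 0, 0], "gripper": 0.3}, {"offset": [0.01, 0.045, 0], "rot": [0, 0, 0], "gripper": 0.3}, {"offset": [0.01, 0.04, 0], "rot": [0, 0, 0], "gripper": 0.3}])

```text
time: 30.18
position: [0.5499, -0.0352, 0.1009]
tool_rot: [3.137, -0.113, 0.001]
ft_force: [0.1, -0.2, -0.3]
grip_width: 0.527
```

Emit:
carry_out(rows=[{"offset": [0.01, 0.03, 0], "rot": [0, 0, 0], "gripper": 0.3}, {"offset": [0.005, 0.013, 0], "rot": [0, -2, 0], "gripper": 0.3}, {"offset": [0, 0, 0], "rot": [0, -3, 0], "gripper": 0.3}, {"offset": [0, 0, 0], "rot": [0, -3, 0], "gripper": 0.3}, {"offset": [0, 0, 0], "rot": [0, 0, 0], "gripper": 0.3}, {"offset": [0, 0, 0], "rot": [0, 0, 0], "gripper": 0.3}, {"offset": [0, 0, 0], "rot": [0, 0, 0], "gripper": 0.3}])

```text
time: 31.05
position: [0.5615, -0.0773, 0.1007]
tool_rot: [-3.129, 0.112, 0.218]
ft_force: [-1.0, 0.6, -0.7]
grip_width: 0.525
```

```bash
python3 go.py .567 -.0779 .0185 -4.1 8; python3 -c "
from h import *
d=snap('scene','22'); crop(d,210,120,340,240,6,'pics/sc22.png');d=snap('top','22'); crop(d,220,170,350,260,6,'pics/tc22.png')"
```

```text
t 31.05 pos [ 0.5615 -0.0773  0.1007] toolx yaw -4.11 z [-0.138  0.008 -0.99 ] F [-1.   0.6 -0.7] w 0.525 q [ 0.55  0.39 -0.58  1.64  0.2   1.32 -1.71]
shift(now axes) [16.9  0.  80.7] rot [ 0.13 -0.04 -0.01] | shift(goal axes) [17.   0.2 80.6]
```

View pics/sc22.png

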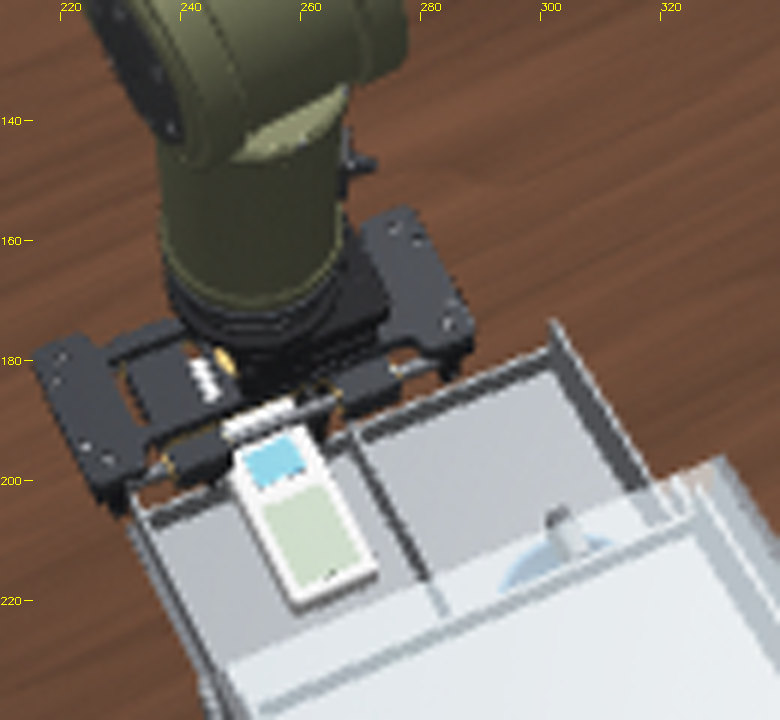

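View pics/tc22.png

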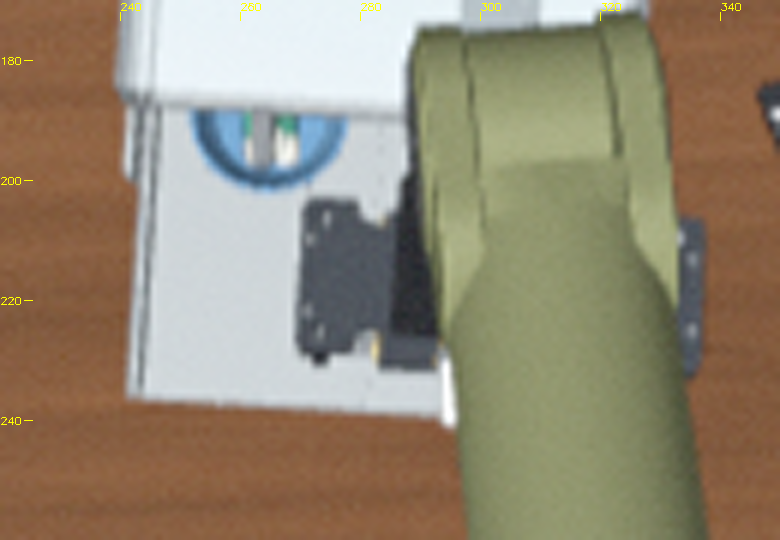

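Emit:
carry_out(rows=[{"offset": [0.008, 0, 0.0198], "rot": [0, 0, 0], "gripper": 0.3}, {"offset": [0.003, 0, 0.0198], "rot": [0, 0, 0], "gripper": 0.3}, {"offset": [0.003, 0, 0.0198], "rot": [0, 0, 0], "gripper": 0.3}, {"offset": [0, 0, 0], "rot": [0, 0, 0], "gripper": 0.3}, {"offset": [0, 0, 0], "rot": [0, 0, 0], "gripper": 0.3}, {"offset": [0, 0, 0], "rot": [0, 0, 0], "gripper": 0.3}])

```text
time: 31.9
position: [0.5681, -0.0778, 0.0405]
tool_rot: [-3.129, 0.112, 0.216]
ft_force: [-0.1, -0.3, -0.9]
grip_width: 0.521
```

```bash
python3 go.py .567 -.0779 .0185 -4.1 8; python3 -c "
from h import *
from bench import ctrl
d=snap('scene','23'); crop(d,210,120,340,240,6,'pics/sc23.png')
s=ctrl.get_state();R=Rn.from_rotvec(s['tool_rot']).as_matrix();p=s['position']
for a in (.09,):
  for b in (-.023,.023):
    for c in (-.0202,-.0402): print(a,b,c,(p+R@[a,b,c]).round(4),w2p(d,p+R@[a,b,c]).round(1))
print('lip inner top',[w2p(d,[.786-.2543*.9974+.0715*y,-.0315+.0715*.2543+.9974*y,.040]).round(1) for y in (-.12,-.0015)])
"
```

```text
t 31.9 pos [ 0.5681 -0.0778  0.0405] toolx yaw -4.12 z [-0.137  0.008 -0.99 ] F [-0.1 -0.3 -0.9] w 0.521 q [ 0.53  0.46 -0.56  1.67  0.24  1.22 -1.74]
shift(now axes) [ 1.9  0.1 21.9] rot [ 0.11 -0.1  -0.02] | shift(goal axes) [ 1.9  0.2 21.9]
0.09 -0.023 -0.0202 [ 0.6614 -0.0615  0.0481] [274.5 228.1]
0.09 -0.023 -0.0402 [ 0.6642 -0.0617  0.0679] [274.7 225.7]
0.09 0.023 -0.0202 [ 0.6581 -0.1074  0.0482] [260.6 234.1]
0.09 0.023 -0.0402 [ 0.6609 -0.1076  0.068 ] [260.6 231.8]
lip inner top [array([233. , 205.8]), array([267.4, 191.7])]
```

View pics/sc23.png

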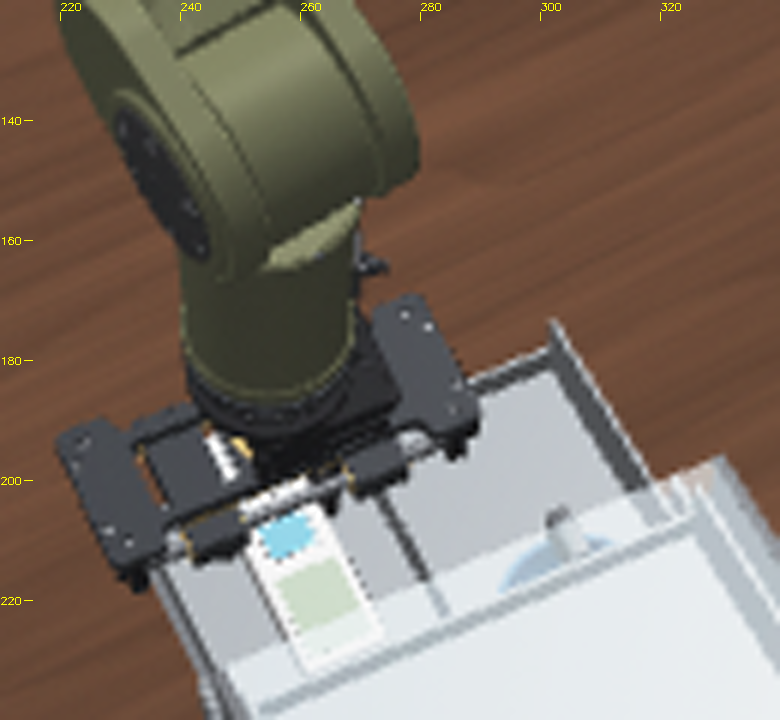

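Emit:
carry_out(rows=[{"offset": [0.001, 0, 0.008], "rot": [0, 0, 0], "gripper": 0.3}, {"offset": [0.001, 0, 0.008], "rot": [0, 0, 0], "gripper": 0.3}, {"offset": [0.001, 0, 0.005], "rot": [0, 0, 0], "gripper": 0.3}, {"offset": [0, 0, 0], "rot": [0, 0, 0], "gripper": 0.3}, {"offset": [0, 0, 0], "rot": [0, 0, 0], "gripper": 0.3}])

```text
time: 32.58
position: [0.5675, -0.0779, 0.0184]
tool_rot: [-3.129, 0.112, 0.219]
ft_force: [0.6, 0.8, -1.1]
grip_width: 0.525
```

```bash
python3 -c "
from h import *
p=[.786,-.0315];c,s=np.cos(np.radians(-4.1)),np.sin(np.radians(-4.1))
print([(p[0]+c*x-s*y,p[1]+s*x+c*y) for x,y in ((-.198,-.062),)])"; python3 go.py .5841 -.0792 .0185 -4.1 8
```

```text
[(np.float64(0.5840738834310466), np.float64(-0.07918483456384671))]
t 32.58 pos [ 0.5675 -0.0779  0.0184] toolx yaw -4.12 z [-0.139  0.008 -0.99 ] F [ 0.6  0.8 -1.1] w 0.525 q [ 0.53  0.48 -0.55  1.69  0.26  1.19 -1.75]
shift(now axes) [16.5  0.1 -2.4] rot [ 0.1  -0.01 -0.02] | shift(goal axes) [16.5  0.1 -2.4]
```

Now slide in, then flatten while lowering.

Emit:
carry_out(rows=[{"offset": [0.006, 0, -0.0009], "rot": [0, 0, 0], "gripper": 0.3}, {"offset": [0.006, 0, -0.0009], "rot": [0, 0, 0], "gripper": 0.3}, {"offset": [0.0045, 0, -0.0006], "rot": [0, 0, 0], "gripper": 0.3}, {"offset": [0, 0, 0], "rot": [0, 0, 0], "gripper": 0.3}, {"offset": [0, 0, 0], "rot": [0, 0, 0], "gripper": 0.3}])

```text
time: 33.2
position: [0.5839, -0.079, 0.0184]
tool_rot: [-3.129, 0.112, 0.219]
ft_force: [0.7, -0.0, -1.0]
grip_width: 0.526
```

Emit:
carry_out(rows=[{"offset": [0, 0, 0.003], "rot": [0, 2, 0], "gripper": 0.3}, {"offset": [0, 0, 0.003], "rot": [0, 2, 0], "gripper": 0.3}, {"offset": [0, 0, 0.003], "rot": [0, 2, 0], "gripper": 0.3}, {"offset": [0, 0, 0.003], "rot": [0, 2, 0], "gripper": 0.3}, {"offset": [0, 0, 0], "rot": [0, 0, 0], "gripper": 0.3}, {"offset": [0, 0, 0], "rot": [0, 0, 0], "gripper": 0.3}])

```text
time: 33.95
position: [0.5832, -0.0791, 0.0068]
tool_rot: [3.138, -0.113, -0.0]
ft_force: [-0.2, 0.1, -0.8]
grip_width: 0.525
```

```bash
python3 go.py .5841 -.0792 .002 -4.1; python3 -c "
from h import *
d=snap('scene','24'); crop(d,210,150,340,250,6,'pics/sc24.png')"
```

```text
t 33.95 pos [ 0.5832 -0.0791  0.0068] toolx yaw -4.11 z [-0.    -0.002 -1.   ] F [-0.2  0.1 -0.8] w 0.525 q [ 0.56  0.42 -0.56  1.79  0.26  1.   -1.75]
shift(now axes) [0.9 0.  4.8] rot [ 0.11 -0.   -0.01] | shift(goal axes) [0.9 0.  4.8]
```

View pics/sc24.png

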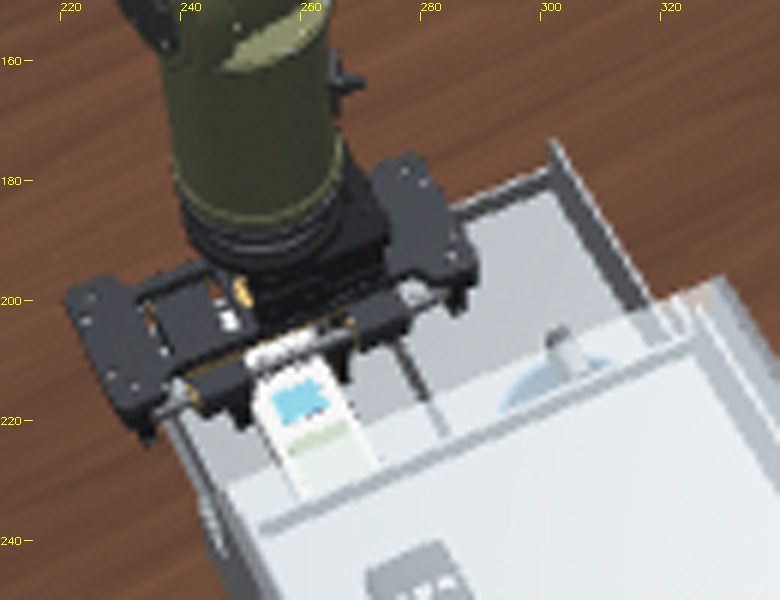

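Emit:
carry_out(rows=[{"offset": [0, 0, 0.002], "rot": [0, 0, 0], "gripper": 0.3}, {"offset": [0, 0, 0.0015], "rot": [0, 0, 0], "gripper": 0.3}, {"offset": [0, 0, 0], "rot": [0, 0, 0], "gripper": 0.3}])

```text
time: 34.38
position: [0.5829, -0.0789, 0.0028]
tool_rot: [3.138, -0.112, -0.001]
ft_force: [0.9, 0.4, -0.8]
grip_width: 0.526
```

Emit:
carry_out(rows=[{"offset": [0, 0, 0.001], "rot": [0, 0, 0], "gripper": 0.3}, {"offset": [0, 0, 0], "rot": [0, 0, 0], "gripper": 0.3}])

```text
time: 34.62
position: [0.5831, -0.079, 0.0021]
tool_rot: [3.138, -0.112, 0.0]
ft_force: [-0.6, -0.3, -1.9]
grip_width: 0.528
```

Emit:
carry_out(rows=[{"offset": [0, 0, 0.001], "rot": [0, 0, 0], "gripper": 0.3}, {"offset": [0, 0, 0], "rot": [0, 0, 0], "gripper": 0.3}])

```text
time: 34.88
position: [0.5834, -0.079, 0.0019]
tool_rot: [3.137, -0.112, 0.001]
ft_force: [-2.5, 0.3, 5.1]
grip_width: 0.524
```

Emit:
carry_out(rows=[{"offset": [0, 0, 0], "rot": [0, 0, 0], "gripper": 0.6}, {"offset": [0, 0, 0], "rot": [0, 0, 0], "gripper": 0.66}, {"offset": [0, 0, 0], "rot": [0, 0, 0], "gripper": 0.66}, {"offset": [0, 0, -0.015], "rot": [0, 0, 0], "gripper": 0.66}, {"offset": [0, 0, -0.03], "rot": [0, 0, 0], "gripper": 0.66}, {"offset": [-0.02, 0, -0.03], "rot": [0, 0, 0], "gripper": 0.6}, {"offset": [-0.03, 0, 0], "rot": [0, 0, 0], "gripper": 0.4}, {"offset": [-0.03, 0, 0], "rot": [0, 0, 0], "gripper": 0.4}, {"offset": [0, 0, 0], "rot": [0, 0, 0], "gripper": 0.4}, {"offset": [0, 0, 0], "rot": [0, 0, 0], "gripper": 0.4}])

```text
time: 36.12
position: [0.5043, -0.0734, 0.0771]
tool_rot: [3.137, -0.113, 0.003]
ft_force: [0.4, 0.4, 0.6]
grip_width: 0.406
```

```bash
python3 go.py .5002 -.0702 0 -4.05; python3 -c "
from h import *
d=snap('scene','25'); crop(d,210,130,340,240,6,'pics/sc25.png');d=snap('top','25'); crop(d,220,110,350,250,5,'pics/tc25.png')"
```

```text
t 36.12 pos [ 0.5043 -0.0734  0.0771] toolx yaw -4.11 z [ 0.002 -0.002 -1.   ] F [0.4 0.4 0.6] w 0.406 q [ 0.66  0.17 -0.61  1.93  0.11  1.08 -1.64]
shift(now axes) [-4.5 -3.  77. ] rot [ 0.13 -0.13 -0.06] | shift(goal axes) [-4.3 -2.9 77.1]
```

View pics/sc25.png

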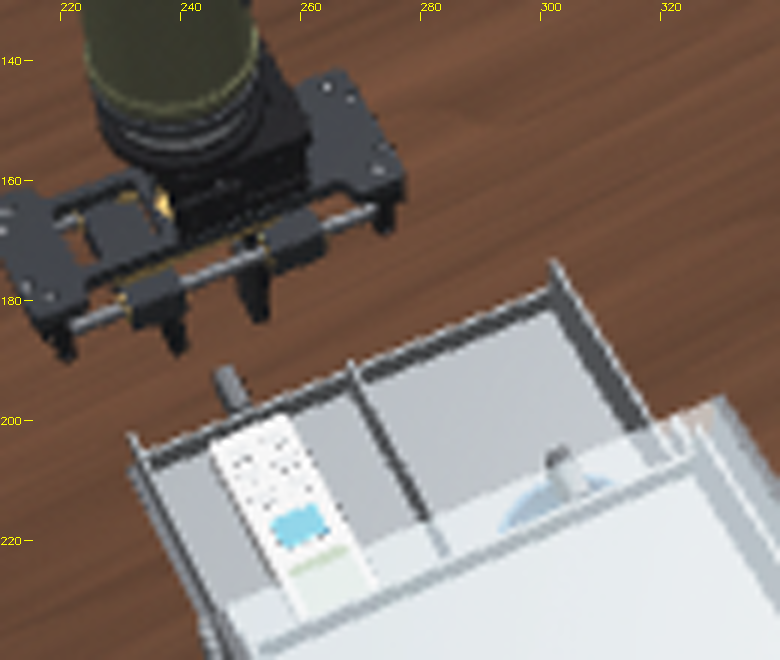

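View pics/tc25.png

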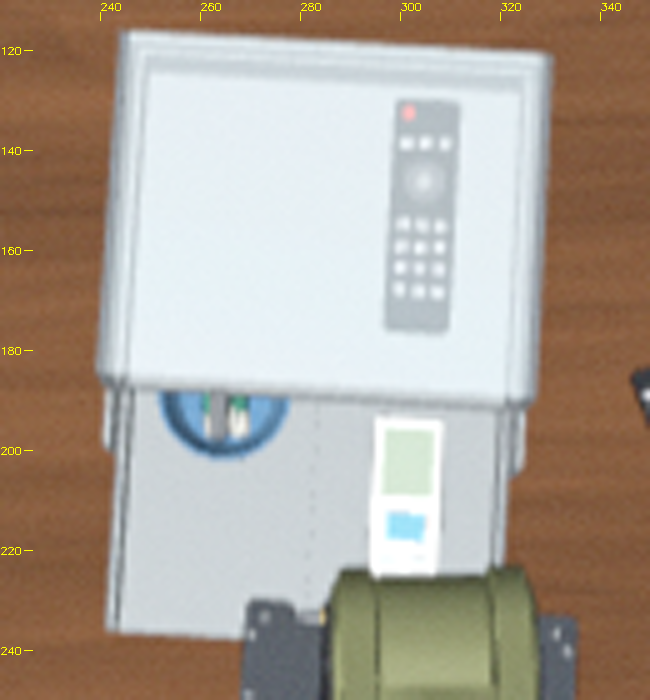

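Emit:
carry_out(rows=[{"offset": [-0.004, -0.002, 0.02], "rot": [0, 0, 0], "gripper": 0.4}, {"offset": [0, 0, 0.025], "rot": [0, 0, 0], "gripper": 0.4}, {"offset": [0, 0, 0.02], "rot": [0, 0, 0], "gripper": 0.4}, {"offset": [0, 0, 0.012], "rot": [0, 0, 0], "gripper": 0.4}, {"offset": [0, 0, 0], "rot": [0, 0, 0], "gripper": 0.3}, {"offset": [0, 0, 0], "rot": [0, 0, 0], "gripper": 0.15}, {"offset": [0, 0, 0], "rot": [0, 0, 0], "gripper": 0.05}, {"offset": [0, 0, 0], "rot": [0, 0, 0], "gripper": 0.05}, {"offset": [0, 0, 0], "rot": [0, 0, 0], "gripper": 0.05}])

```text
time: 37.35
position: [0.5002, -0.0701, -0.0002]
tool_rot: [3.139, -0.112, 0.003]
ft_force: [0.4, 4.2, 4.4]
grip_width: 0.134
```

```bash
python3 go.py .6174 -.0788 0 -4.05; python3 -c "
from h import *
d=snap('scene','26'); crop(d,210,130,340,240,6,'pics/sc26.png')"
```

```text
t 37.35 pos [ 5.002e-01 -7.010e-02 -2.000e-04] toolx yaw -4.08 z [ 0.002 -0.001 -1.   ] F [0.4 4.2 4.4] w 0.134 q [ 0.63  0.27 -0.6   2.    0.19  0.92 -1.71]
shift(now axes) [117.5   0.3  -0. ] rot [ 0.06 -0.1  -0.03] | shift(goal axes) [117.5   0.4  -0.2]
```

View pics/sc26.png

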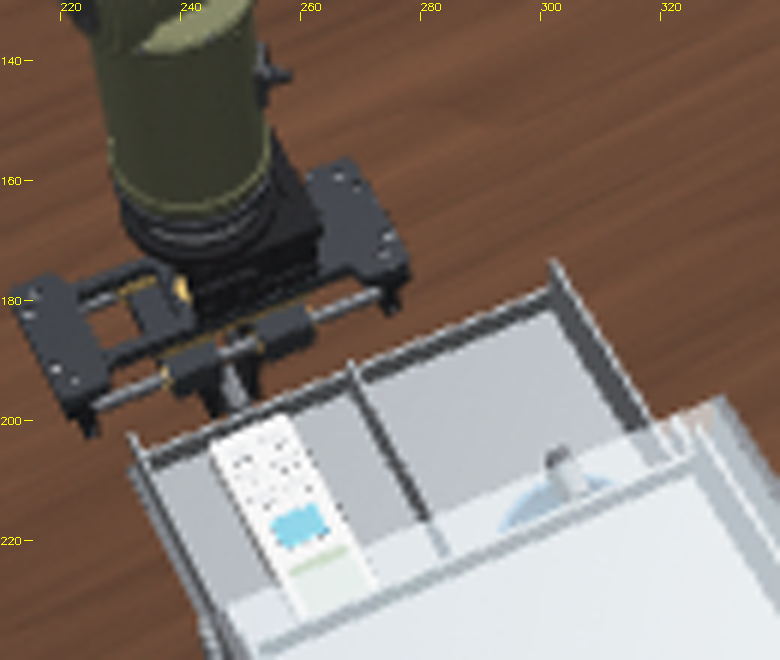

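Emit:
carry_out(rows=[{"offset": [0.004, 0, 0], "rot": [0, 0, 0], "gripper": 0.05}, {"offset": [0.007, 0, 0], "rot": [0, 0, 0], "gripper": 0.05}, {"offset": [0.009, 0, 0], "rot": [0, 0, 0], "gripper": 0.05}, {"offset": [0.01, 0, 0], "rot": [0, 0, 0], "gripper": 0.05}, {"offset": [0.01, 0, 0], "rot": [0, 0, 0], "gripper": 0.05}, {"offset": [0.01, 0, 0], "rot": [0, 0, 0], "gripper": 0.05}, {"offset": [0.01, 0, 0], "rot": [0, 0, 0], "gripper": 0.05}, {"offset": [0.01, 0, 0], "rot": [0, 0, 0], "gripper": 0.05}, {"offset": [0.01, 0, 0], "rot": [0, 0, 0], "gripper": 0.05}, {"offset": [0.01, 0, 0], "rot": [0, 0, 0], "gripper": 0.05}])

```text
time: 38.65
position: [0.5895, -0.0767, -0.0002]
tool_rot: [3.138, -0.112, -0.0]
ft_force: [-2.5, 4.0, 7.1]
grip_width: 0.135
```

Emit:
carry_out(rows=[{"offset": [0.009, 0, 0], "rot": [0, 0, 0], "gripper": 0.05}, {"offset": [0.007, 0, 0], "rot": [0, 0, 0], "gripper": 0.05}, {"offset": [0.005, 0, 0], "rot": [0, 0, 0], "gripper": 0.05}, {"offset": [0.003, 0, 0], "rot": [0, 0, 0], "gripper": 0.05}, {"offset": [0, 0, 0], "rot": [0, 0, 0], "gripper": 0.05}, {"offset": [0, 0, 0], "rot": [0, 0, 0], "gripper": 0.05}])

```text
time: 39.4
position: [0.614, -0.0785, -0.0002]
tool_rot: [3.138, -0.112, 0.003]
ft_force: [-0.3, 2.3, 4.8]
grip_width: 0.136
```

Emit:
carry_out(rows=[{"offset": [0.002, 0, 0], "rot": [0, 0, 0], "gripper": 0.05}, {"offset": [0.002, 0, 0], "rot": [0, 0, 0], "gripper": 0.05}, {"offset": [0, 0, 0], "rot": [0, 0, 0], "gripper": 0.05}])

```text
time: 39.78
position: [0.617, -0.0788, -0.0002]
tool_rot: [3.138, -0.112, -0.0]
ft_force: [-2.5, 4.1, 7.6]
grip_width: 0.135
```

Emit:
carry_out(rows=[{"offset": [0.002, 0, 0], "rot": [0, 0, 0], "gripper": 0.05}, {"offset": [0, 0, 0], "rot": [0, 0, 0], "gripper": 0.05}])

```text
time: 40.02
position: [0.617, -0.0788, -0.0002]
tool_rot: [3.138, -0.112, -0.007]
ft_force: [-7.4, 2.7, 12.1]
grip_width: 0.135
```

Emit:
carry_out(rows=[{"offset": [0.001, 0, 0], "rot": [0, 0, 0], "gripper": 0.05}, {"offset": [0, 0, 0], "rot": [0, 0, 0], "gripper": 0.05}])

```text
time: 40.28
position: [0.6169, -0.0788, -0.0003]
tool_rot: [3.138, -0.112, -0.01]
ft_force: [-10.1, 3.9, 14.2]
grip_width: 0.135
```

Emit:
carry_out(rows=[{"offset": [0, 0, 0], "rot": [0, 0, 0], "gripper": 0.2}, {"offset": [0, 0, 0], "rot": [0, 0, 0], "gripper": 0.4}, {"offset": [0, 0, 0], "rot": [0, 0, 0], "gripper": 0.4}, {"offset": [0, 0, -0.02], "rot": [0, 0, 0], "gripper": 0.4}, {"offset": [0, 0, -0.03], "rot": [0, 0, 0], "gripper": 0.4}, {"offset": [-0.04, 0, -0.03], "rot": [0, 0, 0], "gripper": 0.4}, {"offset": [-0.05, 0, -0.03], "rot": [0, 0, 0], "gripper": 0.4}, {"offset": [-0.04, 0.03, -0.02], "rot": [0, 0, 0], "gripper": 0.4}, {"offset": [0, 0.05, 0], "rot": [0, 0, 0], "gripper": 0.4}, {"offset": [0, 0.05, 0], "rot": [0, 0, 0], "gripper": 0.4}])

```text
time: 41.52
position: [0.4815, -0.2014, 0.132]
tool_rot: [3.135, -0.111, 0.005]
ft_force: [0.2, -0.4, -0.1]
grip_width: 0.398
```

Emit:
carry_out(rows=[{"offset": [0, 0.05, 0], "rot": [0, 0, 0], "gripper": 0.4}, {"offset": [0, 0.03, 0], "rot": [0, 0, 0], "gripper": 0.4}, {"offset": [0, 0, 0], "rot": [0, 0, 0], "gripper": 0.4}, {"offset": [0, 0, 0], "rot": [0, 0, 0], "gripper": 0.4}])

```text
time: 42.02
position: [0.476, -0.2785, 0.1303]
tool_rot: [3.138, -0.111, 0.002]
ft_force: [-0.3, 0.9, -0.1]
grip_width: 0.399
```

```bash
python3 go.py; python3 -c "
from h import *
d=snap('scene','27'); crop(d,210,160,380,320,4,'pics/sc27.png');d=snap('top','27'); crop(d,130,100,350,250,3,'pics/tc27.png')"
```

```text
t 42.02 pos [ 0.476  -0.2785  0.1303] toolx yaw -4.04 z [ 0.001 -0.002 -1.   ] F [-0.3  0.9 -0.1] w 0.399 q [ 0.9   0.19 -0.47  1.78  0.09  1.2  -1.23]
```

View pics/sc27.png

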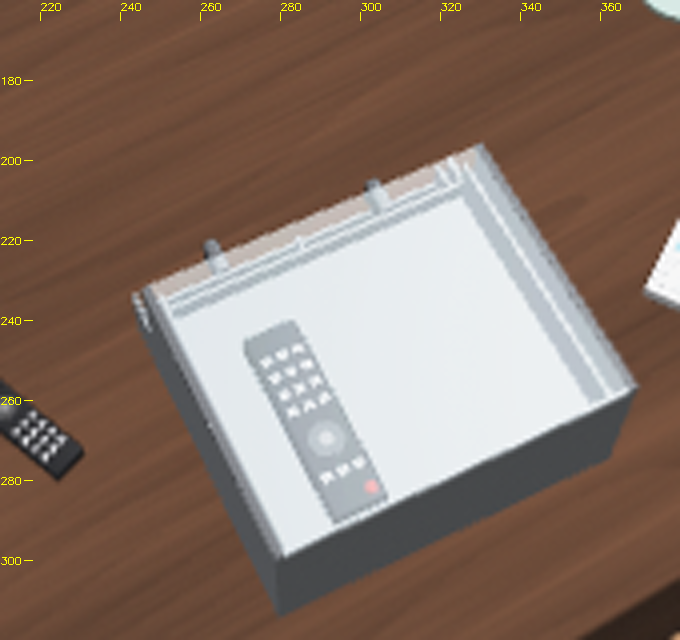

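View pics/tc27.png

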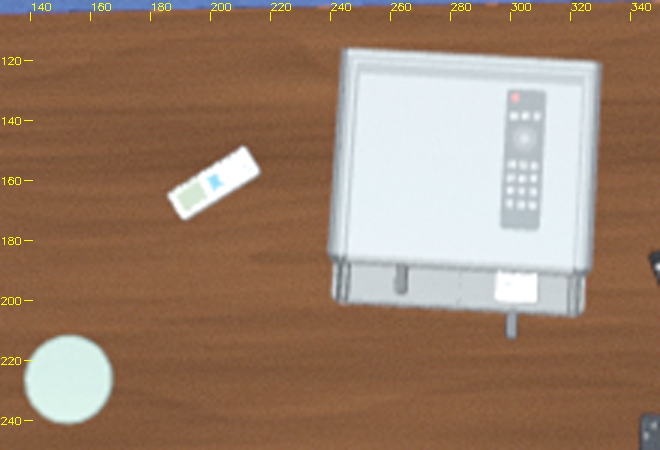

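View pics/top27.png

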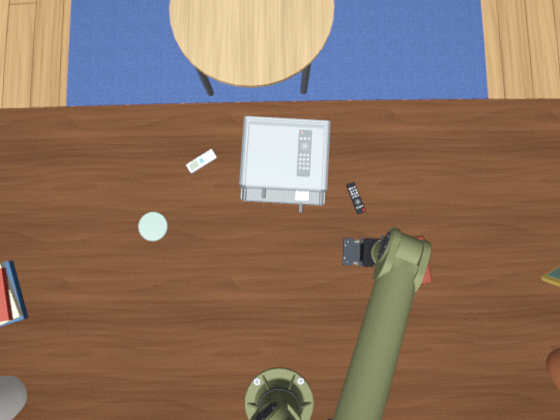

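```bash
python3 -c "
from h import *
a=load('scene16.npz')['img'].astype(int);b=load('scene27.npz')['img'].astype(int)
w=np.abs(a-b).sum(2)[195:240,255:335]; print(w.max(),w.mean(),(w>60).sum())
a=load('top0.npz')['img'].astype(int);b=load('top27.npz')['img'].astype(int)
# lower lip front edge now vs fin predicted at home
d=load('top27.npz')
c,s=np.cos(-.0715),np.sin(-.0715)
for e in (0,.003):
  print(e,[w2p(d,[.786+c*x-s*y,-.0315+s*x+c*y,z]).round(1) for x,y,z in ((-.17-e,-.06,.044),(-.14-e,.123,.064),(-.14-e,-.123,.064))])
crop(d,230,180,340,220,7,'pics/tc28.png')
"
```

```text
268 8.605833333333333 131
0 [array([300.2, 211.8]), array([243.8, 198.7]), array([320.7, 202.9])]
0.003 [array([300.2, 212.7]), array([243.7, 199.6]), array([320.6, 203.9])]
```

View pics/tc28.png

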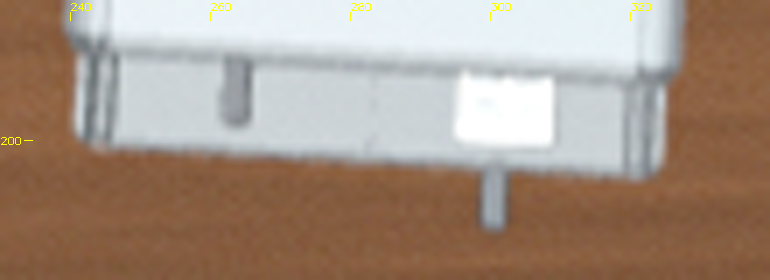

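```bash
python3 -c "
from h import *
A=load('scene16.npz')['img'];B=load('scene27.npz')['img']
for (x0,y0,x1,y1) in ((256,213,272,226),(296,200,312,212)):
  t=A[y0:y1,x0:x1]
  k=4
  t4=cv2.resize(t,None,fx=8,fy=8,interpolation=cv2.INTER_CUBIC); s4=cv2.resize(B[y0-k:y1+k,x0-k:x1+k],None,fx=8,fy=8,interpolation=cv2.INTER_CUBIC)
  r=cv2.matchTemplate(s4,t4,cv2.TM_CCOEFF_NORMED); _,m,_,l=cv2.minMaxLoc(r); print(m,l[0]/8-k,l[1]/8-k)
a=np.abs(A.astype(int)-B).sum(2); ys,xs=np.where(a[195:240,255:335]>60); print(xs.min()+255,xs.max()+255,ys.min()+195,ys.max()+195)
cv2.imwrite('pics/cmp.png',cv2.resize(np.vstack([A[195:240,250:335],B[195:240,250:335]])[:,:,::-1],None,fx=6,fy=6,interpolation=cv2.INTER_CUBIC))
"
```

```text
0.9986768960952759 0.0 0.0
0.9996032118797302 0.0 0.0
255 279 195 206
```

View pics/cmp.png

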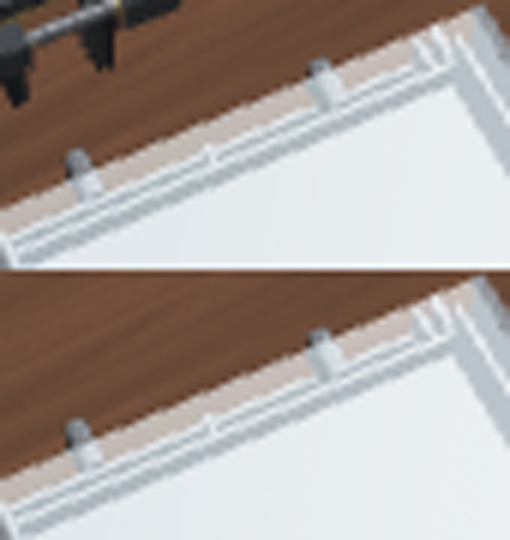

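```bash
python3 -c "
from bench import workorder
print(workorder.close_job())"
```

```text
the job is handed in; nothing more can be done
None
```

The white remote is now in the right half of the lower tier, lying flat, face up and lengthwise. Both tiers are home. I handed the job in at about 42 s; the close call reported no verdict.

**What I did**
1. I lifted the white remote out of the upper tier and laid it on bare sideboard until I felt light contact (about 5 N).
2. I pushed the upper tier home against its stop, after 114 mm of travel.
3. I drew the lower tier out by about 117 mm.
4. I tilted the remote in beside the divider and lowered it flat, again until about 5 N of contact.
5. I pushed the lower tier home against its stop.

**Last checks**
- **Tiers:** In the scene camera, both pulls sit exactly where they did when both tiers were home, with no measurable shift. The lower tier stopped at reported x = 0.617 m, against 0.6174 m when first gripped.
- **Remote:** Its end shows in the right half, clear of the divider and the lip.
- **Other things:** The TV remote is in the upper tier, and the coaster hasn't moved. I last saw the dish in the left half with the tier out; it is hidden now. The glasses case was partly hidden by the arm in the last picture, but I never went near it.

**What disagreed**
- **Gripper height:** The fingertips sat about 20 to 30 mm higher than the reported position implied, so my first grasp closed in the air above the remote. I corrected this from the pictures and by feeling for contact.
- **Top camera:** It put the lower pull about 0.8 px (roughly 3 mm) further out than my model. That is within the calibration error, and the scene camera and the stop contact both say the tier is home.

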